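# Case up the hammered plaques

## Task

Clear the mallet off the case's lid and lay it down wholly on the rubber mat, along the mat's length, then open the lid until it rests on its stop and let go of it. Stand every plaque from the sloped board upright on its long edge in the slots of the case, one to a slot and fully down, without dropping any, then shut the lid. At the end the mallet must still lie on the mat; do not disturb the two finished mugs that stand beyond the case.

Things in the scene. Friction and masses are not known exactly. Their poses are not given: they have to be found in the camera images.
- case: grey case with hinged lid, fixed, 170 (x) x 232 (y) x 106 mm high, walls and floor 6 mm; origin: centre of its underside; x points to the hinge side (away from the robot), y across the slots, z up. Inside, wooden ribs 50 mm high, 150 mm long (along x) make four slots. A plaque in a slot reaches up to 96 mm, 10 mm below the rim
- lid (a joint): angle of the lid (170 x 232 x 8 mm plate, 0.45 kg, lower face at 106.5 mm when shut): 0 shut, 1.85 rad open, resting on its stop, leaning back past upright. Free but damped hinge (0.25 N m s/rad): below upright (1.57) the lid sinks shut by itself in some seconds, beyond it sinks back onto the stop
- lid_handle (a point): middle of the lid's steel bar handle: 100 mm long round bar along case y, 35 mm off the lid's outer face, 22 mm in from the free (front) edge, held by a post at each end; on top when shut, on the far side when open
- lid_hinge (a point): middle of the lid's hinge line (along case y) on the far upper rim, level with the lid's lower face; the lid's free edge is 170 mm from it
- slot0 (a point): bottom centre of a slot in the wooden insert of the case (at the -y end): 9 mm wide (case y), running along case x, 30 mm deep, then flaring evenly to 33 mm over the next 20 mm up; 48 mm between neighbouring slots, end slots 38 mm from the case's inner side walls
- slot1 (a point): bottom centre of a slot in the wooden insert of the case (second from the -y end): 9 mm wide (case y), running along case x, 30 mm deep, then flaring evenly to 33 mm over the next 20 mm up; 48 mm between neighbouring slots, end slots 38 mm from the case's inner side walls
- slot2 (a point): bottom centre of a slot in the wooden insert of the case (second from the +y end): 9 mm wide (case y), running along case x, 30 mm deep, then flaring evenly to 33 mm over the next 20 mm up; 48 mm between neighbouring slots, end slots 38 mm from the case's inner side walls
- slot3 (a point): bottom centre of a slot in the wooden insert of the case (at the +y end): 9 mm wide (case y), running along case x, 30 mm deep, then flaring evenly to 33 mm over the next 20 mm up; 48 mm between neighbouring slots, end slots 38 mm from the case's inner side walls
- board: fixed plywood board, base 270 (x) x 130 (y) x 15 mm; origin: centre of its underside, x away from the robot. Four rests one behind another, 58 mm apart along x (54 mm square to the plaques): slopes 20 deg from vertical, leaning to -x, 52 mm long, with an 8 mm high toe strip beyond the plaque's lower edge. Left or right of the case, the mat on the other side
- mat: black rubber mat, fixed, 130 (x) x 210 (y) x 4 mm; origin: centre of its underside
- mallet: mallet, white head, wooden handle, 163 mm long, 0.28 kg, lying on the shut lid at the start. Origin: on the underside, under the 28 mm thick round handle where it can be gripped (handle axis 15.5 mm up); x along the handle to the head (36 mm thick, 80 mm along y), z up. It balances about 30 mm from the origin towards the head
- mallet_head (a point): centre of the mallet's head, 45 mm from the mallet's origin along its x
- mallet_butt (a point): end of the mallet's handle, 100 mm from the mallet's origin along its -x
- plaque1: hammered aluminium plaque, 110 wide (its x) x 90 high (its z) x 6 mm thick (its y), 0.16 kg. Origin: centre of its lower 110 x 6 edge; z points to the upper edge, 90 mm away. At the start it leans on the board 20 deg from vertical, upper edge towards the robot. Three or four of the four are present; absent: None
- plaque2: hammered aluminium plaque, 110 wide (its x) x 90 high (its z) x 6 mm thick (its y), 0.16 kg. Origin: centre of its lower 110 x 6 edge; z points to the upper edge, 90 mm away. At the start it leans on the board 20 deg from vertical, upper edge towards the robot. Three or four of the four are present; absent: None
- plaque3: hammered aluminium plaque, 110 wide (its x) x 90 high (its z) x 6 mm thick (its y), 0.16 kg. Origin: centre of its lower 110 x 6 edge; z points to the upper edge, 90 mm away. At the start it leans on the board 20 deg from vertical, upper edge towards the robot. Three or four of the four are present; absent: None
- plaque4: hammered aluminium plaque, 110 wide (its x) x 90 high (its z) x 6 mm thick (its y), 0.16 kg. Origin: centre of its lower 110 x 6 edge; z points to the upper edge, 90 mm away. At the start it leans on the board 20 deg from vertical, upper edge towards the robot. Three or four of the four are present; absent: None
- mug2: finished hammered aluminium mug standing beyond the case, on the left, 76 mm across, 95 mm high, with a side handle reaching 37 mm farther; origin: centre of its underside. Not to be disturbed
- mug3: finished mug like mug2, beyond the case on the right. Not to be disturbed

How it is judged (in metres and radians):
On the way, in this order (a step that is already met when the one before it is completed fails the run):
1. the mallet lies wholly on the mat, released (x of mallet_head in the frame of mat between -0.035 and 0.035 m and y of mallet_head in the frame of mat between -0.097 and 0.097 m and x of mallet_butt in the frame of mat between -0.06 and 0.06 m and y of mallet_butt in the frame of mat between -0.114 and 0.114 m and height (world z) of mallet below 0.012 m and angle between mallet's own z axis and vertical below 0.2 rad and linear speed of mallet below 0.03 m/s and contact force between mallet and the fingers below 0.1 N), for 0.2 s.
2. the lid rests open on its stop (above 1.79 rad), untouched (value of joint lid above 1.79 rad and contact force between lid and the fingers below 0.1 N), for 0.3 s.
3. every plaque present stands in a slot, released, with the lid still open ((distance between plaque1 and slot0 below 0.027 m or distance between plaque1 and slot1 below 0.027 m or distance between plaque1 and slot2 below 0.027 m or distance between plaque1 and slot3 below 0.027 m) and angle between each of plaque1, plaque2, plaque3, plaque4's own z axis and vertical below 0.2 rad and contact force between each of plaque1, plaque2, plaque3, plaque4 and the fingers below 0.1 N and linear speed of each of plaque1, plaque2, plaque3, plaque4 below 0.03 m/s and (distance between plaque2 and slot0 below 0.027 m or distance between plaque2 and slot1 below 0.027 m or distance between plaque2 and slot2 below 0.027 m or distance between plaque2 and slot3 below 0.027 m) and (distance between plaque3 and slot0 below 0.027 m or distance between plaque3 and slot1 below 0.027 m or distance between plaque3 and slot2 below 0.027 m or distance between plaque3 and slot3 below 0.027 m) and (distance between plaque4 and slot0 below 0.027 m or distance between plaque4 and slot1 below 0.027 m or distance between plaque4 and slot2 below 0.027 m or distance between plaque4 and slot3 below 0.027 m) and value of joint lid above 1.4 rad), for 0.2 s.
At the end, for the whole second after the job is handed in: Every plaque present stands at rest in a slot (lower edge centre within 27 mm of the slot bottom centre, leaning under 0.2 rad); lid shut (below 0.03 rad); mallet at rest on the mat along its length, head and handle over its edges by no more than 10 mm; nothing held (all of step 1 and (distance between plaque1 and slot0 below 0.027 m or distance between plaque1 and slot1 below 0.027 m or distance between plaque1 and slot2 below 0.027 m or distance between plaque1 and slot3 below 0.027 m) and angle between each of plaque1, plaque2, plaque3, plaque4's own z axis and vertical below 0.2 rad and contact force between each of plaque1, plaque2, plaque3, plaque4 and the fingers below 0.1 N and linear speed of each of plaque1, plaque2, plaque3, plaque4 below 0.03 m/s and (distance between plaque2 and slot0 below 0.027 m or distance between plaque2 and slot1 below 0.027 m or distance between plaque2 and slot2 below 0.027 m or distance between plaque2 and slot3 below 0.027 m) and (distance between plaque3 and slot0 below 0.027 m or distance between plaque3 and slot1 below 0.027 m or distance between plaque3 and slot2 below 0.027 m or distance between plaque3 and slot3 below 0.027 m) and (distance between plaque4 and slot0 below 0.027 m or distance between plaque4 and slot1 below 0.027 m or distance between plaque4 and slot2 below 0.027 m or distance between plaque4 and slot3 below 0.027 m) and value of joint lid below 0.03 rad); the robot touches nothing.
It fails at once if a finished mug knocked over or pushed away (more than 30 mm or 0.3 rad) (distance of any of mug2, mug3 from where it was at the start of the episode above 0.03 m or angle between any of mug2, mug3's own z axis and vertical above 0.3 rad).
It fails at once if a plaque dropped (falling free of the fingers faster than 0.9 m/s, a drop of about 4 cm) ((linear speed of plaque1 above 0.9 m/s and contact force between plaque1 and the fingers below 0.05 N) or (linear speed of plaque2 above 0.9 m/s and contact force between plaque2 and the fingers below 0.05 N) or (linear speed of plaque3 above 0.9 m/s and contact force between plaque3 and the fingers below 0.05 N) or (linear speed of plaque4 above 0.9 m/s and contact force between plaque4 and the fingers below 0.05 N)).
Of plaque1, plaque2, plaque3, plaque4 only 3 to 4 are there at a start; the rules pass over those that are not, and their reading is None.
At some moment in a run one of mallet may be knocked a few centimetres aside while the robot is not near it.
It also fails if it takes over 210 s, if anything falls off the work surface, if the arm or the gripper's body presses on something with over 40 N, if the wrist force passes 120 N, or if a joint passes its speed limit or range.

## Robot

A 6-joint arm with a two-finger parallel gripper is mounted at the origin on the work surface. World frame = base frame: x ahead of the robot, y to its left, z up, the work surface at z = 0. Lengths are in m, angles in degrees, forces in N, time in s.
With the tool pointing down it reaches from about 0.3 to 0.75 m from the base axis. Payload 8.5 kg.
Tool frame: the origin (TCP) lies at the very end of the fingers, on their centre line; the grasp point (between the pads) lies 19 mm behind it; z points along the fingers, y is the direction in which the jaws open and shut (so a half turn about z gives the same grasp; the last joint's range is limited). The gripper opens to 85 mm and grips with 20 to 120 N. Pads are 22 mm wide; open, the fingers measure 114 mm over their backs; the gripper's body (76 mm by 85 mm) begins 54 mm behind the grasp point. The pads swing forward as they close: fully open they stand 13 mm farther back than shut.
Start: joints at [57.68, 21.807, 74.336, -0, 83.858, -12.336], TCP at [0.188, 0.517, 0.231] pointing down, gripper open.
Joint ranges: [-178.18, 178.18], [-50.72, 133.34], [12.68, 142.11], [-81.47, 261.47], [9.98, 163.14], [-165.26, 165.26]. Speed limits (degrees/s): [136.94, 136.94, 180, 180, 180, 180].

## Interface

Orientations are given as a 3x3 rotation matrix whose columns are the frame's x, y, z axes.
In Python, from rig import status, vision, env gives the robot as it stands.
- The arm moves only by the tool send_rows, never from a script. Its argument "targets" is a list of rows, each a list of 7 numbers: the shift along the tool's x, y, z in units of 50 mm (1.0 is 50 mm), then the turn, a rotation vector about the tool's x, y, z in units of 8 degrees (1.0 is 8 degrees), then the finger opening in mm, from 0 to 85.4. A call has 1 to 5 rows; each row is the pose to reach, as a shift and turn from the pose commanded when the call began, along the tool's axes at that moment; what a row does not reach only later rows make up. A row lasts 1/8 s, in which the tool goes at most 62.5 mm and 10.7 degrees, less where a joint would pass 70% of its speed; a pose out of reach is approached as far as the arm can. A call with a gripper value outside its range is refused whole. The fingers move at their own pace and stop on an object; "grip_force" is the grip in N (left out, the last holds). Time passes only in rows, so rows that repeat a pose let the fingers close. It gives the time, the measured TCP pose, the force and the opening at its end, in the units of the state.
- status.observe(): the state, without advancing time (a new reading comes with each control period).
- vision.get_image(name): name is "side" or "top" or "wrist"; returns (picture, depth): 384x512x3 uint8, red, green, blue; 384x512 float32, m along the optical axis (not along the pixel's ray), 0 where there is no reading.
- vision.camera_model(name): a dict with "camera_matrix" (3x3 intrinsics, pixels), "view" (4x4, takes a point from world to camera coordinates); the wrist camera has in their place "T_tool_cam" (4x4, takes a point from camera to tool coordinates, whose origin is the TCP and whose axes are the flange's). Camera axes: x right, y down, z forward; pixel columns grow to the right and rows downward; lengths in m; the calibration is good to about 2 mm. A picture is of the moment at which its call begins: read the wrist's pose just before it. camera_model takes no time and is no camera call.
- env.close_job(): hands the job in, once; it reports no verdict.
Trained networks look in the newest picture that a camera, given by its name, has taken for a name from the list of things; names that differ only in an ending like _2 or _b are one class to them, and where a whole thing is asked for, a point or a joint stands for the part that bears it (a point fixed in the world has none). Each returns a list of dicts, best first, with "p" (0 to 1); they miss things now and then, are a little off and sometimes report something else, mostly with a low value. They report only what shows in the picture. A call takes as long as a camera call.
- vision.masks_of(camera, label): "pixels" (384x512 bool, what is visible of it) and "extent" ([left, top, right, bottom] in pixels, round what is visible of it).
The state is a dict: "time_s": time; "q": joint angles; "qvel": joint speeds; "joint_efforts": joint torques, N m; "position": TCP position; "tool_rot": TCP orientation; "ft_force": force on the tool from outside, world axes, zero at the start; "wrist_torque": the same for the moment, N m; "grip_width": finger opening in m.
Only numpy, scipy, OpenCV 4.12 (cv2) and the standard library are available. Lean on these libraries where they do the work, as an engineer would, in place of code of your own. Each camera call takes 0.05 s, during which the arm holds its last target.

## Working session

There is one attempt and no reset: what is moved stays moved. The work goes in short steps, Python scripts to look and compute and a tool call to move; the robot and the scene stay as the last step left them, time stands still between calls to the robot, and variables do not carry over. Pictures are saved under pics/ and viewed, and the job is handed in when it is done.

Besides the shell and the picture viewer there is one more tool, called after ">>>" as a command line: name --pt "numbers of a row" for each row, then --argument value for the rest. send_rows: Moves the arm, as the interface text tells. Its arguments: {"type":"object","properties":{"targets":{"type":"array","items":{"type":"array","items":{"type":"number"}}},"grip_force":{"type":"number"}},"required":["targets"]}

```bash
ls -la; mkdir -p pics; python3 - <<'E'
from rig import status, vision, env
import cv2, numpy as np
print(status.observe())
for n in ["side","top","wrist"]:
    im,d=vision.get_image(n)
    cv2.imwrite(f"pics/{n}0.png",im[:,:,::-1])
    np.save(f"pics/{n}0.npy",d)
    print(n,vision.camera_model(n))
E
```

```text
total 12
drwxr-xr-x  3 agent agent 4096 Dec  7 03:54 .
drwxr-xr-x 23 root  root  4096 Dec  7 03:54 ..
drwxr-xr-x  2 agent agent 4096 Dec  7 03:54 pics
{'time_s': 0.0, 'q': array([ 5.76777183e+01,  2.18412544e+01,  7.43854272e+01,  8.06265002e-04,
        8.38591126e+01, -1.23356436e+01]), 'qvel': array([ 0.00676739,  0.11202878, -0.01313944,  0.10638526,  0.1036332 ,
        0.05531879]), 'joint_efforts': array([-5.31318638e-04, -4.48473680e+01, -2.31280303e+01, -1.84641185e-04,
        4.84913835e-03, -1.61253325e-05]), 'position': array([0.1878236 , 0.51661583, 0.23070535]), 'tool_rot': array([[-9.39771704e-01,  3.41801821e-01, -8.12449390e-04],
       [ 3.41802624e-01,  9.39770921e-01, -1.25789456e-03],
       [ 3.33565662e-04, -1.45983104e-03, -9.99998879e-01]]), 'ft_force': array([ 0.87453643,  0.41688261, -0.23381194]), 'wrist_torque': array([ 0.01753189, -0.00972266, -0.01165113]), 'grip_width': 0.08549655161449732}
side {'camera_matrix': array([[423.53287823,   0.        , 250.33222185],
       [  0.        , 423.53287823, 191.26585077],
       [  0.        ,   0.        ,   
[... 534 characters left out ...]
,  0.06816545, -0.23032044,  0.61011725],
       [ 0.22983864, -0.01493555, -0.97311414,  0.83352794],
       [ 0.        ,  0.        ,  0.        ,  1.        ]])}
wrist {'camera_matrix': array([[277.49953335,   0.        , 255.43370484],
       [  0.        , 277.49953335, 192.2242819 ],
       [  0.        ,   0.        ,   1.        ]]), 'T_tool_cam': array([[ 1.43467377e-03, -9.53336786e-01, -3.01905473e-01,
         7.61108258e-02],
       [ 9.99998573e-01,  1.09842345e-03,  1.28352837e-03,
         2.05936671e-04],
       [-8.92014763e-04, -3.01906884e-01,  9.53337001e-01,
        -1.43391930e-01],
       [ 0.00000000e+00,  0.00000000e+00,  0.00000000e+00,
         1.00000000e+00]])}
```

View pics/top0.png

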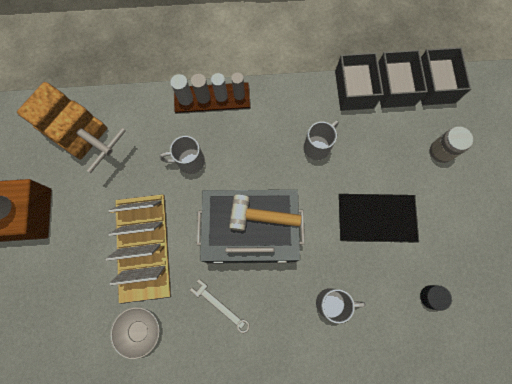

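View pics/side0.png

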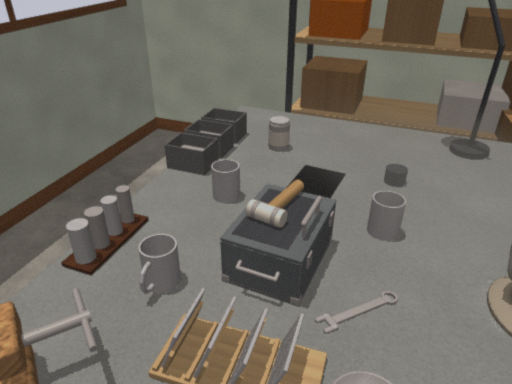

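View pics/wrist0.png

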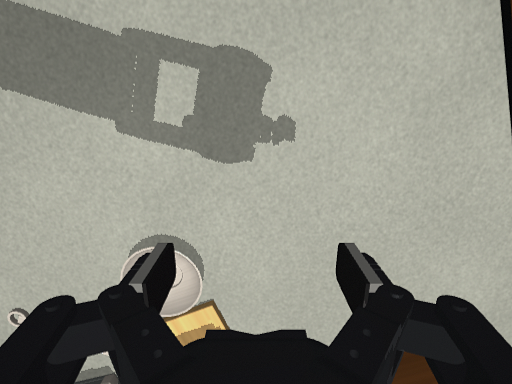

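```bash
cat > h.py <<'E'
import numpy as np, cv2
from rig import status, vision, env
from scipy.spatial.transform import Rotation as R
def grab(n):
    s=status.observe(); im,d=vision.get_image(n); return im,d,s
def Twc(n,s=None):
    m=vision.camera_model(n)
    if 'view' in m: return m['camera_matrix'],np.linalg.inv(m['view'])
    T=np.eye(4);T[:3,:3]=s['tool_rot'];T[:3,3]=s['position']
    return m['camera_matrix'],T@m['T_tool_cam']
def cloud(n,d,s=None):
    K,T=Twc(n,s)
    v,u=np.mgrid[0:d.shape[0],0:d.shape[1]]
    P=np.stack([(u-K[0,2])/K[0,0]*d,(v-K[1,2])/K[1,1]*d,d],-1)
    P=P@T[:3,:3].T+T[:3,3]
    P[d<=0]=np.nan
    return P
def proj(n,p,s=None):
    K,T=Twc(n,s); q=np.linalg.inv(T); c=np.asarray(p)@q[:3,:3].T+q[:3,3]
    x=c@K.T; return x[...,:2]/x[...,2:]
def rect(P2):
    (c,wh,a)=cv2.minAreaRect(P2.astype(np.float32)*1000); return np.array(c)/1000,np.array(wh)/1000,a
def move(dp,rv=(0,0,0)):
    """world shift, world rotvec deg -> tool units for current pose"""
    s=status.observe();Rm=s['tool_rot']
    return np.r_[Rm.T@np.array(dp)/0.05, Rm.T@np.array(rv)/8]
E
python3 - <<'E'
from h import *
np.set_printoptions(precision=4,suppress=True)
for n in ["top","side"]:
    im,d,s=grab(n); P=cloud(n,d); np.save(f"pics/P_{n}.npy",P)
    for l in ["case","lid","mallet","board","mat","plaque1","mug2","lid_handle"]:
        for r in vision.masks_of(n,l)[:5]:
            if r['p']<.3: continue
            m=r['pixels']; Q=P[m]; Q=Q[~np.isnan(Q[:,0])]
            print(n,l,round(r['p'],2),r['extent'],m.sum(),"med",np.median(Q,0),"min",np.percentile(Q,2,axis=0),"max",np.percentile(Q,98,axis=0))
E
```

```text
top case 0.97 [200.8, 191.0, 304.0, 262.4] 6246 med [0.5125 0.0326 0.1141] min [ 0.4447 -0.0912  0.0629] max [0.6134 0.1566 0.1533]
top lid 0.62 [200.4, 188.4, 300.9, 263.8] 5918 med [0.5147 0.031  0.1142] min [ 0.4467 -0.0795  0.1104] max [0.6155 0.1435 0.1535]
top mallet 0.87 [230.0, 195.8, 303.3, 229.2] 1101 med [0.5427 0.0256 0.1422] min [ 0.5191 -0.0799  0.1297] max [0.5882 0.0709 0.1518]
top mallet 0.45 [198.5, 186.1, 299.1, 261.3] 5603 med [0.5132 0.0344 0.1143] min [ 0.4487 -0.0779  0.1111] max [0.614  0.1422 0.1536]
top board 0.83 [113.1, 195.2, 174.0, 302.6] 3703 med [0.5092 0.31   0.0152] min [0.3761 0.2514 0.0076] max [0.6356 0.3807 0.0648]
top mat 0.59 [336.8, 194.1, 420.5, 241.7] 3668 med [ 0.5407 -0.3119  0.0032] min [ 0.4785 -0.4131 -0.0004] max [ 0.6063 -0.2125  0.0067]
top plaque1 0.82 [109.9, 265.2, 162.6, 285.9] 643 med [0.4327 0.311  0.0677] min [0.4155 0.2575 0.0135] max [0.4537 0.3639 0.1017]
top plaque1 0.66 [104.3, 241.2, 159.4, 258.6] 479 med [0.489  0.3217 0.0743] min [0.4737 0.2685 0.0207] max [0.5082 0.3753 0.1019]
top plaque1 0.56 [106.9, 199.3, 161.1, 2
[... 1666 characters left out ...]
 max [0.4566 0.3676 0.1001]
side mug2 0.85 [211.7, 160.5, 245.1, 204.5] 1135 med [ 0.7486 -0.1424  0.0615] min [ 0.7189 -0.203   0.0007] max [ 0.7906 -0.1289  0.0933]
side mug2 0.76 [138.2, 233.3, 181.7, 294.2] 2210 med [0.7342 0.2066 0.061 ] min [ 0.7041  0.1521 -0.0004] max [0.7763 0.2576 0.0938]
side mug2 0.69 [228.1, 311.4, 266.7, 384.0] 670 med [0.486  0.3371 0.0807] min [0.4758 0.273  0.0137] max [0.5137 0.3791 0.1004]
side mug2 0.38 [242.4, 180.6, 303.6, 226.1] 1217 med [0.5447 0.0578 0.139 ] min [ 0.5204 -0.0794  0.1131] max [0.5987 0.0782 0.1501]
side lid_handle 0.63 [219.6, 186.0, 333.7, 263.3] 4398 med [0.5132 0.0798 0.113 ] min [ 0.4506 -0.0751  0.1079] max [0.6176 0.1491 0.152 ]
```

```bash
python3 - <<'E'
from h import *
np.set_printoptions(precision=4,suppress=True)
T=np.load("pics/P_top.npy");S=np.load("pics/P_side.npy")
A=np.concatenate([T.reshape(-1,3),S.reshape(-1,3)]);A=A[~np.isnan(A[:,0])]
def box(a,lo,hi): return a[np.all((a>lo)&(a<hi),1)]
tt=T.reshape(-1,3);ss=S.reshape(-1,3)
for nm,a in [("top",tt),("side",ss)]:
    q=box(a,[.42,-.12,.109],[.66,.17,.119]); print(nm,"lid",rect(q[:,:2]),np.median(q[:,2]),len(q))
    q=box(a,[.42,-.05,.135],[.50,.12,.16]); print(nm,"handle",rect(q[:,:2]),q[:,2].max(),len(q))
    q=box(a,[.50,-.12,.130],[.62,.15,.17]); 
    print(nm,"mallet",rect(q[:,:2]),np.percentile(q[:,2],98))
    hd=q[q[:,1]>0.035]; print("head",rect(hd[:,:2]),np.percentile(hd[:,2],98)); hl=q[q[:,1]<0.02];print("handle",rect(hl[:,:2]),np.percentile(hl[:,2],98),cv2.fitLine(hl[:,:2].astype(np.float32),cv2.DIST_L2,0,.01,.01).ravel())
    q=box(a,[.3,.2,.011],[.7,.42,.019]); print(nm,"board",rect(q[:,:2]),np.median(q[:,2]))
    # plaques top edges
    for x0 in [.425,.483,.54,.598]:
        q=box(a,[x0-.02,.23,.05],[x0+.035,.40,.11])
        # robust plane
        best=None;rng=np.random.default_rng(0)
        for _ in range(400):
            p=q[rng.choice(len(q),3,False)];n=np.cross(p[1]-p[0],p[2]-p[0]);L=np.linalg.norm(n)
            if L<1e-6: continue
            n/=L
            e=abs((q-p[0])@n)<.0025
            if best is None or e.sum()>best.sum(): best=e
        w=q[best];c=w.mean(0);n=np.linalg.svd(w-c)[2][2];n*=np.sign(n[0])
        top=w[w[:,2]>w[:,2].max()-.006]
        print(nm,"plq",len(q),best.sum(),"n",n,"tilt",np.degrees(np.arcsin(n[2])),"yaw",np.degrees(np.arctan2(n[1],n[0])),"c",c,"ztop",w[:,2].max(),"ytop",top[:,1].min(),top[:,1].max(),"xtop",top[:,0].mean(),"ylim",np.percentile(w[:,1],[1,99]))
im=cv2.imread("pics/top0.png");
m=vision.masks_of
dk=(im.max(2)<35).astype(np.uint8);dk[:,:325]=0;dk[:180]=0;dk[255:]=0;dk[:,430:]=0
q=T[dk>0];q=q[~np.isnan(q[:,0])];print("mat",rect(q[:,:2]),np.median(q[:,2]))
E
```

```text
top lid (array([0.5312, 0.0312]), array([0.2325, 0.1682]), 86.02046203613281) 0.11416246964174592 5492
top handle (array([0.4674, 0.0349]), array([0.1093, 0.009 ]), 86.0456314086914) 0.15707012284565525 240
top mallet (array([ 0.5457, -0.0079]), array([0.1632, 0.0792]), 79.69202423095703) 0.15165040824098958
head (array([0.5567, 0.0531]), array([0.0388, 0.0793]), 79.32405853271484) 0.15221279700628898
handle (array([ 0.5397, -0.0335]), array([0.1108, 0.0274]), 78.95263671875) 0.1446035399832467 [ 0.1991  0.98    0.5388 -0.0339]
top board (array([0.4712, 0.3178]), array([0.3427, 0.1345]), 1.8477332592010498) 0.014662633387880208
top plq 446 395 n [0.9275 0.0458 0.3711] tilt 21.784454494814266 yaw 2.8294777810064087 c [0.4285 0.3099 0.0813] ztop 0.10379864364884328 ytop 0.25717215447041675 0.3645621588682285 xtop 0.42034826039514184 ylim [0.257  0.3641]
top plq 389 329 n [0.9238 0.0506 0.3796] tilt 22.309294801627278 yaw 3.1332984064846547 c [0.4853 0.3219 0.0827] ztop 0.10353666948171625 ytop 0.2672700791303985 0.37455412829544205 xtop 0.47741564230886496 ylim [0.2679 0.376 ]
top plq 
[... 1387 characters left out ...]
382239884489406 c [0.4854 0.3336 0.0866] ztop 0.10140379864484939 ytop 0.2691262198415113 0.3784156629981675 xtop 0.480136848092152 ylim [0.2711 0.3792]
side plq 566 417 n [0.9838 0.0522 0.1714] tilt 9.872057933320157 yaw 3.036933847905044 c [0.5408 0.3285 0.0809] ztop 0.10103765494468397 ytop 0.2634570930721164 0.3735676466819648 xtop 0.5379790289466007 ylim [0.2646 0.3822]
side plq 666 530 n [0.9841 0.0504 0.1705] tilt 9.819680750278492 yaw 2.932498353577061 c [0.5985 0.329  0.0798] ztop 0.10174945159994198 ytop 0.2667322167686611 0.3757718058368235 xtop 0.5955893279370106 ylim [0.2674 0.3851]
mat (array([ 0.5426, -0.3117]), array([0.2059, 0.1265]), 84.84056854248047) 0.0032288502896358207
```

```bash
python3 - <<'E'
import cv2
im=cv2.imread("pics/top0.png")[180:310,90:310]
cv2.imwrite("pics/top0z.png",cv2.resize(im,None,fx=3.5,fy=3.5,interpolation=cv2.INTER_CUBIC))
E
```

```text
(no output)
```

View pics/top0z.png

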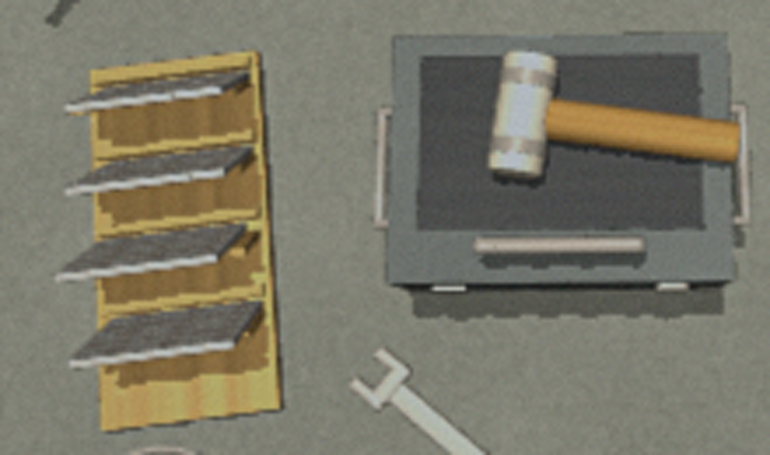

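```bash
cat >> h.py <<'E'
np.set_printoptions(precision=4,suppress=True)
def tool(yang,tilt=0,yaw0=None):
    """tool pointing down, y axis at yang deg in plan; tilt about world axis perpendicular..: rotate so fingers point toward +y-plan direction by tilt deg"""
    a=np.radians(yang); y=np.array([np.cos(a),np.sin(a),0]); z=np.array([0,0,-1.]); x=np.cross(y,z)
    Rm=np.stack([x,y,z],1)
    # rotate about tool x so z -> z*cos + y*sin
    return Rm@R.from_rotvec([-np.radians(tilt),0,0]).as_matrix()
def plan(pos,Rt,n=None,vmm=60,vdeg=10,rows=5):
    s=status.observe();R0=s['tool_rot'];p0=s['position']
    dp=R0.T@(np.asarray(pos)-p0)/.05; rv=R.from_matrix(R0.T@Rt).as_rotvec(degrees=True)/8
    need=max(np.linalg.norm(dp)*50/vmm,np.linalg.norm(rv)*8/vdeg)
    n=n or max(1,int(np.ceil(need)))
    print("need rows",round(need,1),"n",n,"from",p0,"grip",s['grip_width'])
    print([[round(float(v),2) for v in np.r_[dp,rv]*min(1,(i+1)/n)] for i in range(min(n,rows))])
def where():
    s=status.observe();Rm=s['tool_rot']
    print("t",round(s['time_s'],2),"p",s['position'],"yang",np.degrees(np.arctan2(Rm[1,1],Rm[0,1])),"z",Rm[:,2],"grip",s['grip_width'],"F",s['ft_force'],"M",s['wrist_torque'],"q",np.round(s['q'],1))
E
python3 - <<'E'
from h import *
plan([.549,.0145,.235],tool(-11.5))
E
```

```text
need rows 10.3 n 11 from [0.1879 0.5169 0.2313] grip 0.08524701164283871
[[-0.93, -0.63, -0.01, -0.0, -0.0, 0.93], [-1.86, -1.27, -0.01, -0.0, -0.0, 1.85], [-2.79, -1.9, -0.02, -0.0, -0.0, 2.78], [-3.72, -2.54, -0.03, -0.0, -0.0, 3.71], [-4.65, -3.17, -0.03, -0.0, -0.0, 4.63]]
```

>>> send_rows --pt "-0.93 -0.63 0 0 0 0.93 60" --pt "-1.86 -1.27 0 0 0 1.85 60" --pt "-2.79 -1.9 0 0 0 2.78 60" --pt "-3.72 -2.54 0 0 0 3.71 60" --pt "-4.65 -3.17 0 0 0 4.63 60" --grip_force 60

```text
time_s: 1.68
position: [0.3531, 0.2869, 0.2315]
tool_rot: [[-0.541, 0.841, 0.001], [0.841, 0.541, 0.0], [-0.0, 0.001, -1.0]]
ft_force: [0.1, 0.9, -0.2]
grip_width: 0.06
```

```bash
python3 - <<'E'
from h import *
where();plan([.549,.0145,.235],tool(-11.5))
E
```

```text
t 1.68 p [0.3531 0.2869 0.2315] yang 32.738609070622736 z [ 0.0006  0.0003 -1.    ] grip 0.05997622881317851 F [ 0.0726  0.8515 -0.2282] M [ 0.0317 -0.0322  0.0012] q [24.1 12.2 88.4  0.  79.3 -8.6]
need rows 5.6 n 6 from [0.3531 0.2869 0.2315] grip 0.05997622881317851
[[-1.12, 0.06, -0.01, 0.0, -0.0, 0.92], [-2.23, 0.12, -0.02, 0.0, -0.0, 1.84], [-3.35, 0.17, -0.03, 0.0, -0.0, 2.76], [-4.47, 0.23, -0.05, 0.0, -0.0, 3.69], [-5.58, 0.29, -0.06, 0.0, -0.0, 4.61]]
```

>>> send_rows --pt "-1.2 0.06 0 0 0 1.0 60" --pt "-2.4 0.12 0 0 0 2.1 60" --pt "-3.6 0.17 0 0 0 3.3 60" --pt "-4.8 0.23 0 0 0 4.5 60" --pt "-6 0.3 0 0 0 5.53 60"

```text
time_s: 2.3
position: [0.5291, 0.0431, 0.2315]
tool_rot: [[0.201, 0.98, 0.0], [0.98, -0.201, 0.0], [0.0, 0.0, -1.0]]
ft_force: [0.1, 0.7, 0.4]
grip_width: 0.0599
```

```bash
python3 - <<'E'
from h import *
where();
im,d,s=grab("wrist");cv2.imwrite("pics/w1.png",im[:,:,::-1])
P=cloud("wrist",d,s)
q=P[~np.isnan(P[...,0])]
q=q[np.all((q>[.5,-.12,.13])&(q<[.62,.15,.17]),1)]
hl=q[q[:,1]<.02];print(rect(hl[:,:2]),np.percentile(hl[:,2],98));hd=q[q[:,1]>.035];print(rect(hd[:,:2]))
im,d,s=grab("top");P=cloud("top",d)
q=P[~np.isnan(P[...,0])]
q=q[np.all((q>[.5,-.12,.13])&(q<[.62,.15,.16]),1)]
hl=q[q[:,1]<-0.04];print(rect(hl[:,:2]))
plan([.549,.0145,.235],tool(-11.5))
E
```

```text
t 2.3 p [0.5291 0.0431 0.2315] yang -11.568769920288446 z [ 0.0005  0.0001 -1.    ] grip 0.05990847883832096 F [0.0841 0.7324 0.4489] M [-0.0186 -0.0349  0.0305] q [-8.1 19.9 77.4  0.  82.8  3.4]
(array([ 0.5435, -0.033 ]), array([0.1115, 0.0269]), 78.92569732666016) 0.14459688225004955
(array([0.5607, 0.0527]), array([0.0409, 0.08  ]), 79.00810241699219)
(array([ 0.5339, -0.0646]), array([0.0477, 0.027 ]), 78.88003540039062)
need rows 0.5 n 1 from [0.5308 0.0405 0.2306] grip 0.060124378583553635
[[-0.44, 0.46, -0.09, 0.0, 0.01, -0.03]]
```

View pics/w1.png

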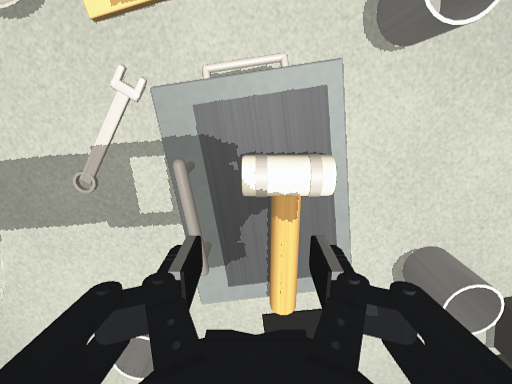

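```bash
python3 - <<'E'
from h import *
plan([.5512,.0143,.1175],tool(-11.2),n=4)
E
```

```text
need rows 2.0 n 4 from [0.5308 0.0405 0.2306] grip 0.060124378583553635
[[-0.11, 0.13, 0.57, 0.0, 0.0, -0.02], [-0.21, 0.25, 1.13, 0.0, 0.0, -0.03], [-0.32, 0.38, 1.7, 0.0, 0.0, -0.05], [-0.43, 0.51, 2.26, 0.0, 0.01, -0.07]]
```

>>> send_rows --pt "-0.43 0.51 0 0 0 -0.05 60" --pt "-0.43 0.51 0.7 0 0 -0.05 60" --pt "-0.43 0.51 1.4 0 0 -0.05 60" --pt "-0.43 0.51 1.9 0 0 -0.05 60" --pt "-0.43 0.51 2.2 0 0 -0.05 60"

```text
time_s: 3.02
position: [0.5485, 0.0192, 0.1203]
tool_rot: [[0.188, 0.982, -0.001], [0.982, -0.188, 0.0], [0.0, -0.001, -1.0]]
ft_force: [0.5, -0.3, 0.7]
grip_width: 0.06
```

```bash
python3 - <<'E'
from h import *
grab("top");where();plan([.5512,.0143,.1175],tool(-11.2),n=1)
E
```

```text
t 3.08 p [0.548  0.0193 0.119 ] yang -10.838290974521252 z [-0.0033  0.0006 -1.    ] grip 0.060119201996549534 F [-1.3218 -0.014  -2.6475] M [0.0084 0.0279 0.021 ] q [-10.4  27.9  84.4   0.   67.9   0.5]
need rows 0.1 n 1 from [0.548  0.0193 0.119 ] grip 0.060119201996549534
[[-0.09, 0.08, 0.03, -0.02, -0.0, 0.05]]
```

>>> send_rows --pt "-0.08 0.07 0.03 0 0 0 60" --pt "-0.08 0.07 0.03 0 0 0 10" --pt "-0.08 0.07 0.03 0 0 0 10" --pt "-0.08 0.07 0.03 0 0 0 10" --pt "-0.08 0.07 0.03 0 0 0 10"

```text
time_s: 3.7
position: [0.552, 0.0142, 0.1209]
tool_rot: [[0.188, 0.982, 0.002], [0.982, -0.188, -0.001], [-0.0, 0.002, -1.0]]
ft_force: [-0.9, -1.0, 5.6]
grip_width: 0.0258
```

```bash
python3 - <<'E'
from h import *
where()
E
```

```text
t 3.7 p [0.552  0.0142 0.1209] yang -10.857480870514532 z [ 0.0018 -0.0006 -1.    ] grip 0.025840111372258504 F [-0.8807 -1.0268  5.5766] M [-0.0541  0.3541  0.0274] q [-10.8  28.   83.9  -0.   68.1   0.1]
```

>>> send_rows --pt "0 0 -0.2 0 0 0 10" --pt "0 0 -0.6 0 0 0 10" --pt "0 0 -1.2 0 0 0 10" --pt "0 0 -1.8 0 0 0 10" --pt "0 0 -2.2 0 0 0 10"

```text
time_s: 4.32
position: [0.5516, 0.0144, 0.2315]
tool_rot: [[0.188, 0.982, 0.001], [0.982, -0.188, -0.0], [0.0, 0.001, -1.0]]
ft_force: [0.5, 0.9, -3.1]
grip_width: 0.0258
```

```bash
python3 - <<'E'
from h import *
where()
im,d,s=grab("side");cv2.imwrite("pics/s2.png",im[:,:,::-1])
plan([.545,-.28,.235],tool(-5.2))
E
```

```text
t 4.33 p [0.5516 0.0144 0.2315] yang -10.855132400659727 z [ 0.0011 -0.0002 -1.    ] grip 0.02584865608580486 F [ 0.4722  0.9011 -3.1054] M [-0.0512 -0.0168  0.0569] q [-10.8  22.   74.1   0.   83.9   0.1]
need rows 4.9 n 5 from [0.5524 0.0143 0.2338] grip 0.0258426645862487
[[-1.16, 0.19, -0.0, 0.01, 0.0, -0.14], [-2.32, 0.39, -0.01, 0.01, 0.0, -0.28], [-3.48, 0.58, -0.01, 0.02, 0.0, -0.42], [-4.65, 0.77, -0.02, 0.03, 0.0, -0.57], [-5.81, 0.96, -0.02, 0.04, 0.0, -0.71]]
```

View pics/s2.png

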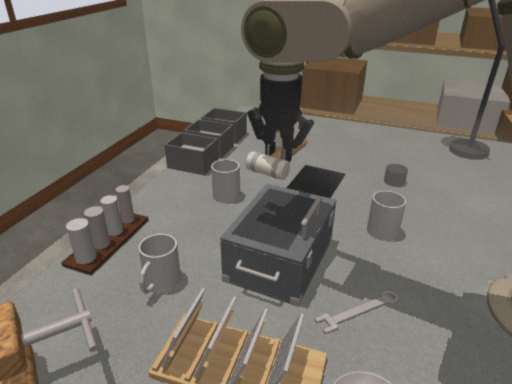

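>>> send_rows --pt "-1.0 0.2 0 0 0 -0.14 10" --pt "-2.1 0.4 0 0 0 -0.28 10" --pt "-3.3 0.6 0 0 0 -0.42 10" --pt "-4.5 0.8 0 0 0 -0.57 10" --pt "-5.6 0.96 0 0 0 -0.71 10"

```text
time_s: 5.0
position: [0.5455, -0.2717, 0.2293]
tool_rot: [[0.09, 0.996, -0.001], [0.996, -0.09, 0.001], [0.001, -0.001, -1.0]]
ft_force: [0.3, 0.5, -2.2]
grip_width: 0.0258
```

```bash
python3 - <<'E'
from h import *
im,d,s=grab("top");where()
P=cloud("top",d);dk=(im.max(2)<35).astype(np.uint8);dk[:,:325]=0;dk[:180]=0;dk[255:]=0;dk[:,430:]=0
q=P[dk>0];q=q[abs(q[:,2])<.01];print("mat",rect(q[:,:2]))
cv2.imwrite("pics/t3.png",im[:,:,::-1])
plan([.547,-.286,.20],tool(-5.2))
E
```

```text
t 5.05 p [ 0.5446 -0.2782  0.2286] yang -5.399817666567333 z [-0.0012 -0.0027 -1.    ] grip 0.025866789166654677 F [-3.7768 -5.5317 -3.9485] M [-0.3586  0.186  -0.0139] q [-38.1  28.2  64.1  -0.2  87.6 -32.7]
mat (array([ 0.5472, -0.264 ]), array([0.1087, 0.1263]), 85.38512420654297)
need rows 0.5 n 1 from [ 0.5446 -0.2782  0.2286] grip 0.025866789166654677
[[-0.15, 0.06, 0.57, -0.01, 0.02, -0.02]]
```

View pics/t3.png

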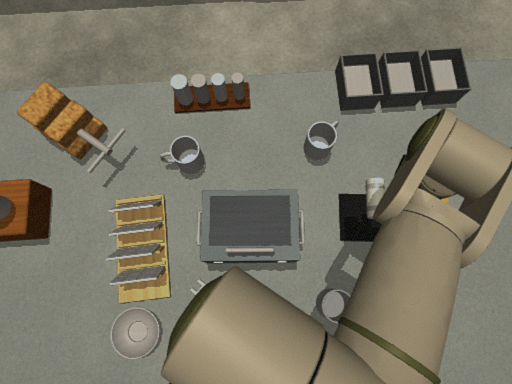

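>>> send_rows --pt "-0.13 0.05 0.8 0 0 0 10" --pt "-0.13 0.05 1.8 0 0 0 10" --pt "-0.13 0.05 2.8 0 0 0 10" --pt "-0.13 0.05 3.6 0 0 0 10" --pt "-0.13 0.05 3.9 0 0 0 10"

```text
time_s: 5.68
position: [0.5469, -0.2756, 0.0324]
tool_rot: [[0.09, 0.996, -0.004], [0.996, -0.09, 0.003], [0.002, -0.004, -1.0]]
ft_force: [0.9, -0.2, -2.1]
grip_width: 0.0259
```

```bash
python3 - <<'E'
from h import *
where()
im,d,s=grab("wrist");where();cv2.imwrite("pics/w4.png",im[:,:,::-1]);im,d,s=grab("side");cv2.imwrite("pics/s4.png",im[150:250,240:400,::-1].repeat(4,0).repeat(4,1))
plan([.547,-.286,.0115],tool(-5.2))
E
```

```text
t 5.67 p [ 0.5469 -0.2756  0.0324] yang -5.183699748996562 z [-0.0036  0.0028 -1.    ] grip 0.025879505214880253 F [ 0.8886 -0.1555 -2.1378] M [-0.058  -0.0029  0.029 ] q [-37.8  39.4  78.6   0.   62.3 -32.6]
t 5.72 p [ 0.547  -0.2757  0.0319] yang -5.184691934280179 z [-0.0036  0.0028 -1.    ] grip 0.0259217384075508 F [-1.1764  0.947  -4.4805] M [-0.0045  0.111  -0.0136] q [-37.8  39.4  78.6  -0.   62.3 -32.6]
need rows 0.4 n 1 from [ 0.5476 -0.2761  0.0338] grip 0.025548483387293663
[[-0.2, 0.01, 0.45, -0.01, -0.01, 0.0]]
```

View pics/w4.png

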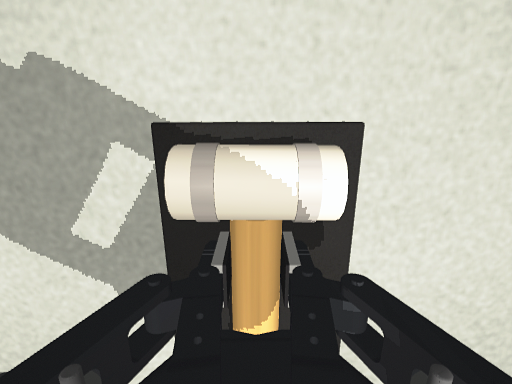

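View pics/s4.png

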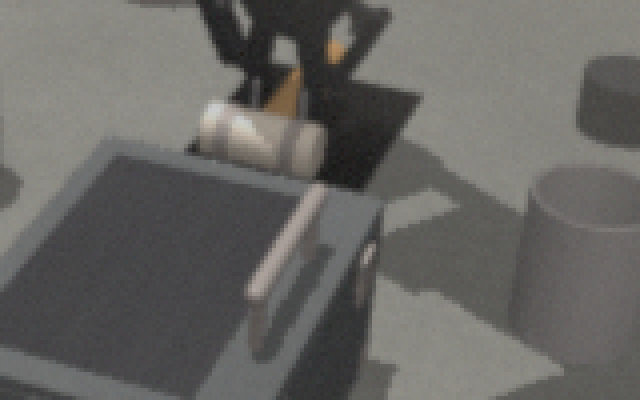

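>>> send_rows --pt "-0.1 0 0.1 0 0 0 10" --pt "-0.18 0 0.25 0 0 0 10" --pt "-0.18 0 0.36 0 0 0 10" --pt "-0.18 0 0.4 0 0 0 10" --pt "-0.18 0 0.4 0 0 0 10"

```text
time_s: 6.4
position: [0.5471, -0.2853, 0.0148]
tool_rot: [[0.09, 0.996, -0.0], [0.996, -0.09, 0.0], [0.0, -0.0, -1.0]]
ft_force: [-0.9, -0.4, -2.3]
grip_width: 0.0261
```

>>> send_rows --pt "0 0 0.06 0 0 0 10" --pt "0 0 0.08 0 0 0 10"

```text
time_s: 6.65
position: [0.5471, -0.2853, 0.0107]
tool_rot: [[0.09, 0.996, -0.0], [0.996, -0.09, 0.0], [0.0, -0.0, -1.0]]
ft_force: [-0.2, -0.4, -3.7]
grip_width: 0.0257
```

```bash
python3 - <<'E'
from h import *
for i in range(2): grab("top");where()
E
```

```text
t 6.7 p [ 0.5471 -0.2853  0.0106] yang -5.179391704115539 z [-0.0002  0.0001 -1.    ] grip 0.02555500655990282 F [ 0.3084 -0.6547 -2.2503] M [-0.0305 -0.0061  0.0215] q [-38.5  41.3  78.9  -0.   59.8 -33.3]
t 6.75 p [ 0.5471 -0.2854  0.0107] yang -5.183725551304023 z [-0.0001  0.     -1.    ] grip 0.02583772200846644 F [ 0.1222  0.7176 -2.2712] M [-0.0713  0.0145  0.0453] q [-38.5  41.3  78.9  -0.   59.8 -33.3]
```

>>> send_rows --pt "0 0 0.04 0 0 0 10" --pt "0 0 0.06 0 0 0 10"

```text
time_s: 7.0
position: [0.5472, -0.2855, 0.0103]
tool_rot: [[0.09, 0.996, 0.001], [0.996, -0.09, -0.001], [-0.001, 0.001, -1.0]]
ft_force: [-7.8, 4.8, 25.1]
grip_width: 0.0256
```

>>> send_rows --pt "0 0 -0.05 0 0 0 10" --pt "0 0 -0.05 0 0 0 50" --pt "0 0 -0.05 0 0 0 50" --pt "0 0 -0.05 0 0 0 50" --pt "0 0 -0.3 0 0 0 50"

```text
time_s: 7.62
position: [0.5467, -0.2851, 0.0225]
tool_rot: [[0.09, 0.996, -0.002], [0.996, -0.09, 0.001], [0.001, -0.002, -1.0]]
ft_force: [0.0, 0.7, 0.2]
grip_width: 0.05
```

>>> send_rows --pt "0 0 -0.8 0 0 0 50" --pt "0 0 -1.8 0 0 0 50" --pt "0 0 -2.8 0 0 0 50" --pt "0 0 -3.8 0 0 0 50" --pt "0 0 -4.2 0 0 0 50"

```text
time_s: 8.25
position: [0.5475, -0.2857, 0.2373]
tool_rot: [[0.09, 0.996, 0.005], [0.996, -0.09, -0.004], [-0.003, 0.005, -1.0]]
ft_force: [-0.2, 0.3, -0.3]
grip_width: 0.0499
```

```bash
python3 - <<'E'
from h import *
where()
im,d,s=grab("wrist");cv2.imwrite("pics/w5.png",im[:,:,::-1])
P=cloud("wrist",d,s);q=P[~np.isnan(P[...,0])]
q=q[np.all((q>[.4,-.45,.018])&(q<[.7,-.15,.06]),1)];print(rect(q[:,:2]),q[:,2].max())
cv2.imwrite("pics/w5.png",im[:,:,::-1])
# bar target
plan([.47,.037,.26],tool(-4))
E
```

```text
t 8.25 p [ 0.5475 -0.2857  0.2373] yang -5.178033057647534 z [ 0.0048 -0.0037 -1.    ] grip 0.04993652031172304 F [-0.2499  0.3219 -0.2839] M [-0.0172  0.0041  0.0128] q [-38.5  28.4  62.4   0.   88.9 -33.3]
(array([ 0.5468, -0.308 ]), array([0.1638, 0.0797]), 84.81041717529297) 0.04438341737298385
need rows 5.5 n 6 from [ 0.5478 -0.2859  0.2386] grip 0.049852725449277276
[[1.05, -0.36, -0.08, 0.01, 0.01, -0.02], [2.1, -0.71, -0.16, 0.02, 0.01, -0.05], [3.14, -1.07, -0.23, 0.02, 0.02, -0.07], [4.19, -1.42, -0.31, 0.03, 0.02, -0.1], [5.24, -1.78, -0.39, 0.04, 0.03, -0.12]]
```

View pics/w5.png

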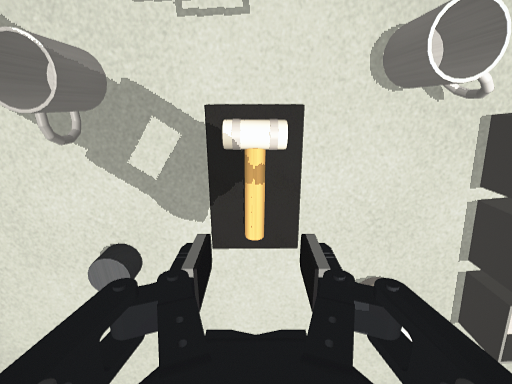

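>>> send_rows --pt "1.1 -0.36 0 0 0 0 40" --pt "2.2 -0.72 0 0 0 0 40" --pt "3.3 -1.07 0 0 0 0 40" --pt "4.4 -1.45 0 0 0 -0.1 40" --pt "5.5 -1.85 -0.2 0 0 -0.15 40" --grip_force 25

```text
time_s: 8.93
position: [0.4786, -0.0014, 0.2424]
tool_rot: [[0.069, 0.998, -0.001], [0.998, -0.069, 0.001], [0.0, -0.002, -1.0]]
ft_force: [1.4, -0.1, -0.0]
grip_width: 0.0399
```

>>> send_rows --pt "0.4 -0.1 0 0 0 0 40" --pt "0.8 -0.26 0 0 0 0 40" --pt "0.8 -0.26 0 0 0 0 40"

```text
time_s: 9.3
position: [0.469, 0.0386, 0.2429]
tool_rot: [[0.068, 0.998, -0.0], [0.998, -0.068, 0.0], [0.0, -0.0, -1.0]]
ft_force: [-0.2, -0.8, -1.0]
grip_width: 0.04
```

```bash
python3 - <<'E'
from h import *
where()
im,d,s=grab("wrist");where();cv2.imwrite("pics/w6.png",im[:,:,::-1])
P=cloud("wrist",d,s);q=P[~np.isnan(P[...,0])]
w=q[np.all((q>[.42,-.12,.109])&(q<[.66,.17,.119]),1)];print("lid",rect(w[:,:2]),np.median(w[:,2]))
w=q[np.all((q>[.42,-.03,.138])&(q<[.51,.11,.165]),1)];print("bar",rect(w[:,:2]),np.percentile(w[:,2],[50,99]),len(w))
E
```

```text
t 9.3 p [0.469  0.0386 0.2429] yang -3.8731427497941167 z [-0.0001  0.     -1.    ] grip 0.039968855843475475 F [-0.238  -0.7573 -0.9951] M [-0.0682  0.005   0.043 ] q [-9.8 13.3 85.   0.  81.7 -5.9]
t 9.35 p [0.4694 0.0378 0.2429] yang -3.9259050026086197 z [ 0.     -0.0002 -1.    ] grip 0.03983827787400987 F [-0.0458 -0.2624 -0.371 ] M [-0.0018  0.0048  0.0071] q [-9.8 13.3 85.  -0.  81.7 -5.9]
lid (array([0.5346, 0.0309]), array([0.2322, 0.17  ]), 86.5147933959961) 0.11574965590003067
bar (array([0.4716, 0.0353]), array([0.1094, 0.0106]), 86.67176818847656) [0.1548 0.157 ] 1425
```

View pics/w6.png

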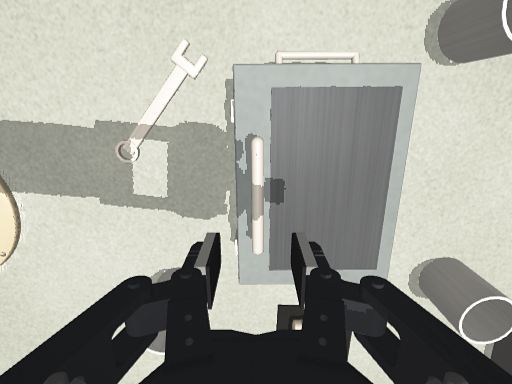

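```bash
python3 - <<'E'
from h import *
plan([.4708,.036,.1315],tool(-3.8),n=4)
E
```

```text
need rows 1.9 n 4 from [0.4694 0.0378 0.2429] grip 0.03983827787400987
[[-0.01, 0.01, 0.56, 0.0, 0.0, -0.0], [-0.02, 0.01, 1.11, 0.0, 0.0, -0.01], [-0.03, 0.02, 1.67, 0.0, 0.0, -0.01], [-0.03, 0.03, 2.23, 0.0, 0.0, -0.02]]
```

>>> send_rows --pt "-0.03 0.03 0.6 0 0 0 40" --pt "-0.03 0.03 1.3 0 0 0 40" --pt "-0.03 0.03 1.9 0 0 0 40" --pt "-0.03 0.03 2.22 0 0 0 40" --pt "-0.03 0.03 2.22 0 0 0 40"

```text
time_s: 9.98
position: [0.4708, 0.0353, 0.131]
tool_rot: [[0.07, 0.998, -0.002], [0.998, -0.07, 0.0], [0.0, -0.002, -1.0]]
ft_force: [0.0, 0.1, 0.3]
grip_width: 0.0401
```

>>> send_rows --pt "0 0 0 0 0 0 0" --pt "0 0 0 0 0 0 0" --pt "0 0 0 0 0 0 0" --pt "0 0 0 0 0 0 0" --grip_force 25

```text
time_s: 10.48
position: [0.4705, 0.0358, 0.1326]
tool_rot: [[0.069, 0.998, -0.001], [0.998, -0.069, -0.001], [-0.001, -0.001, -1.0]]
ft_force: [-4.5, -1.8, 4.6]
grip_width: 0.0098
```

```bash
python3 - <<'E'
from h import *
where()
# arc path
s=status.observe();p0=s['position'];R0=s['tool_rot']
yaw=np.radians(-3.8);ax=np.array([np.cos(yaw),np.sin(yaw),0]);az=np.array([0,0,1.])
r=np.hypot(.148,.043);a0=np.arctan2(.043,-.148)
def off(th): 
    a=a0-th; return r*(np.cos(a)-np.cos(a0))*ax+r*(np.sin(a)-np.sin(a0))*az
for th in np.arange(.1,1.86,.1):
    print(round(th,2),np.round(R0.T@off(th)/.05,2),np.round(p0+off(th),3))
E
```

```text
t 10.47 p [0.4705 0.0358 0.1326] yang -3.9598165938845966 z [-0.0007 -0.0008 -1.    ] grip 0.009795819052619456 F [-4.5209 -1.8272  4.6233] M [-0.2493  0.8304  0.1052] q [-10.   20.2  95.4  -0.1  64.5  -6.1]
0.1 [ 0.    0.1  -0.29] [0.475 0.035 0.147]
0.2 [ 0.    0.23 -0.57] [0.482 0.035 0.161]
0.3 [ 0.    0.39 -0.84] [0.49  0.035 0.174]
0.4 [ 0.    0.57 -1.09] [0.499 0.034 0.187]
0.5 [ 0.    0.77 -1.31] [0.509 0.033 0.198]
0.6 [ 0.    1.   -1.52] [0.52  0.032 0.209]
0.7 [ 0.    1.25 -1.71] [0.533 0.032 0.218]
0.8 [ 0.    1.51 -1.86] [0.546 0.031 0.226]
0.9 [ 0.    1.79 -1.99] [0.56  0.03  0.232]
1.0 [ 0.    2.08 -2.1 ] [0.574 0.029 0.237]
1.1 [ 0.    2.38 -2.17] [0.589 0.028 0.241]
1.2 [ 0.01  2.69 -2.21] [0.605 0.027 0.243]
1.3 [ 0.01  3.   -2.22] [0.62  0.026 0.244]
1.4 [ 0.01  3.3  -2.21] [0.635 0.025 0.243]
1.5 [ 0.01  3.61 -2.16] [0.65  0.024 0.24 ]
1.6 [ 0.01  3.9  -2.08] [0.665 0.023 0.236]
1.7 [ 0.01  4.19 -1.97] [0.68  0.022 0.231]
1.8 [ 0.01  4.47 -1.83] [0.693 0.021 0.224]
```

>>> send_rows --pt "0 0.1 -0.29 0 0 0 0" --pt "0 0.23 -0.57 0 0 0 0" --pt "0 0.39 -0.84 0 0 0 0" --pt "0 0.57 -1.09 0 0 0 0" --pt "0 0.77 -1.31 0 0 0 0"

```text
time_s: 11.1
position: [0.5066, 0.0335, 0.198]
tool_rot: [[0.069, 0.998, -0.007], [0.998, -0.069, -0.0], [-0.001, -0.007, -1.0]]
ft_force: [-14.1, -0.4, 7.1]
grip_width: 0.0098
```

```bash
python3 - <<'E'
from h import *
where()
im,d,s=grab("side");cv2.imwrite("pics/s7.png",im[:,:,::-1]);where()
E
```

```text
t 11.1 p [0.5066 0.0335 0.198 ] yang -3.9582633850015774 z [-0.0073 -0.0001 -1.    ] grip 0.009763596040256964 F [-14.1449  -0.3863   7.1373] M [-0.0894  2.4346  0.0941] q [-9.6 19.4 84.  -0.1 77.1 -5.6]
t 11.15 p [0.5081 0.0334 0.1996] yang -3.965657508290487 z [-0.0042 -0.0002 -1.    ] grip 0.010221960947376237 F [-16.7057   0.4896  13.5142] M [0.1143 2.8624 0.1151] q [-9.6 19.4 83.7 -0.1 77.2 -5.6]
```

View pics/s7.png

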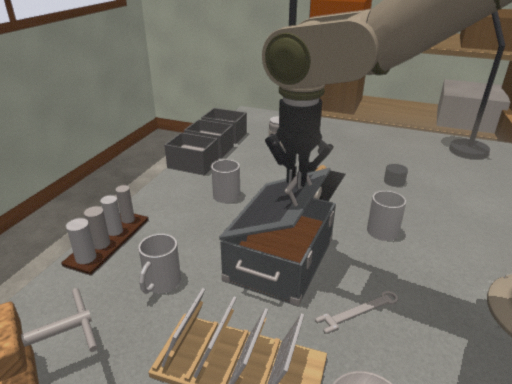

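>>> send_rows --pt "0 0.19 -0.26 0 0 0 0" --pt "0 0.45 -0.45 0 0 0 0" --pt "0 0.71 -0.61 0 0 0 0" --pt "0 1.0 -0.74 0 0 0 0" --pt "0 1.29 -0.85 0 0 0 0"

```text
time_s: 11.78
position: [0.5732, 0.0292, 0.2413]
tool_rot: [[0.069, 0.998, -0.001], [0.998, -0.069, 0.0], [0.0, -0.001, -1.0]]
ft_force: [-6.1, 2.1, 3.5]
grip_width: 0.01
```

```bash
python3 - <<'E'
from h import *
where()
E
```

```text
t 11.78 p [0.5732 0.0292 0.2413] yang -3.9576668312833645 z [-0.0008  0.0004 -1.    ] grip 0.010020955404294476 F [-6.0693  2.1342  3.4732] M [0.2656 1.0721 0.0677] q [-8.9 23.9 69.3  0.  86.9 -4.9]
```

>>> send_rows --pt "0 0.3 -0.07 0 0 0 0" --pt "0 0.62 -0.11 0 0 0 0" --pt "0 0.93 -0.12 0 0 0 0" --pt "0 1.24 -0.11 0 0 0 0" --pt "0 1.56 -0.06 0 0 0 0"

```text
time_s: 12.4
position: [0.6516, 0.0241, 0.244]
tool_rot: [[0.069, 0.998, 0.0], [0.998, -0.069, 0.001], [0.001, 0.0, -1.0]]
ft_force: [-2.6, 3.1, 1.9]
grip_width: 0.0095
```

```bash
python3 - <<'E'
from h import *
where()
im,d,s=grab("side");cv2.imwrite("pics/s8.png",im[:,:,::-1]);where()
E
```

```text
t 12.4 p [0.6516 0.0241 0.244 ] yang -3.936143732923804 z [ 0.0003  0.0009 -1.    ] grip 0.00948626564909264 F [-2.6394  3.1368  1.8927] M [0.5278 0.6578 0.0291] q [-8.3 32.1 54.8  0.1 93.1 -4.3]
t 12.45 p [0.6534 0.0239 0.2435] yang -3.9464641075047195 z [ 0.0023  0.0012 -1.    ] grip 0.009675912059979959 F [2.641  4.3801 5.7058] M [ 0.6651 -0.2074  0.1034] q [-8.3 32.3 54.6  0.1 93.1 -4.3]
```

View pics/s8.png

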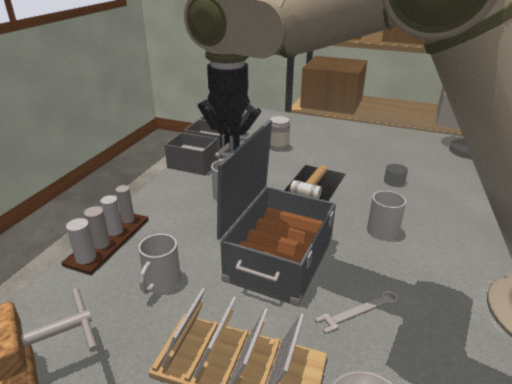

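>>> send_rows --pt "0 0.3 0.08 0 0 0 0" --pt "0 0.45 0.13 0 0 0 0" --pt "0 0.6 0.19 0 0 0 0" --pt "0 0.74 0.26 0 0 0 0" --pt "0 0.74 0.26 0 0 0 0"

```text
time_s: 13.08
position: [0.689, 0.0216, 0.2296]
tool_rot: [[0.069, 0.998, 0.001], [0.998, -0.069, 0.001], [0.001, 0.001, -1.0]]
ft_force: [0.3, 5.9, 0.9]
grip_width: 0.0096
```

```bash
python3 - <<'E'
from h import *
where()
im,d,s=grab("side");cv2.imwrite("pics/s9.png",im[:,:,::-1]);where()
E
```

```text
t 13.07 p [0.689  0.0216 0.2296] yang -3.9371715092998207 z [ 0.0007  0.0011 -1.    ] grip 0.0095836402815644 F [0.2557 5.8843 0.8856] M [ 0.9118 -0.0268  0.094 ] q [-8.  36.7 48.6  0.1 94.7 -4.1]
t 13.12 p [0.6888 0.0216 0.2297] yang -3.936106969489792 z [ 0.0005  0.0011 -1.    ] grip 0.009966986976734891 F [0.5177 4.9474 0.9319] M [ 0.8584 -0.0182  0.0963] q [-8.  36.7 48.6  0.1 94.7 -4.1]
```

View pics/s9.png

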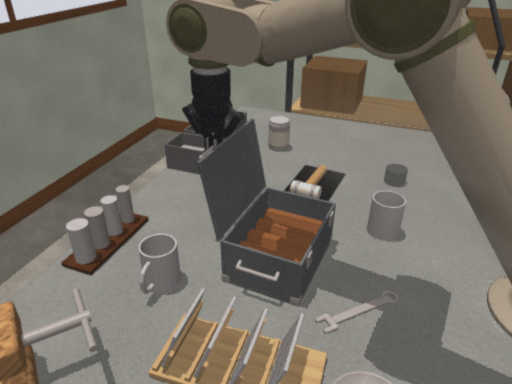

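>>> send_rows --pt "0 0 0 0 0 0 22" --pt "0 0 0 0 0 0 22" --pt "0 0 -0.4 0 0 0 22" --pt "0 0 -1.0 0 0 0 22" --pt "0 0 -1.8 0 0 0 22"

```text
time_s: 13.75
position: [0.6881, 0.0202, 0.3197]
tool_rot: [[0.07, 0.998, -0.003], [0.998, -0.07, -0.001], [-0.001, -0.003, -1.0]]
ft_force: [-0.8, 0.4, 0.1]
grip_width: 0.0226
```

```bash
python3 - <<'E'
from h import *
where()
im,d,s=grab("side");cv2.imwrite("pics/s10.png",im[:,:,::-1]);where()
plan([.46,.037,.36],tool(86))
E
```

```text
t 13.75 p [0.6881 0.0202 0.3197] yang -4.041285804337901 z [-0.0029 -0.0006 -1.    ] grip 0.022551794212354936 F [-0.8054  0.3706  0.1037] M [ 0.0038  0.0266 -0.018 ] q [ -8.1  35.7  36.2  -0.1 108.3  -4.1]
t 13.8 p [0.6888 0.0201 0.3264] yang -4.04144815912278 z [ 0.0073 -0.002  -1.    ] grip 0.022000496047085004 F [0.2339 0.0511 5.1123] M [ 0.0148 -0.0195 -0.0062] q [ -8.1  35.5  35.5  -0.1 108.5  -4.1]
need rows 9.0 n 10 from [0.6888 0.0201 0.3264] grip 0.022000496047085004
[[0.0, -0.46, -0.07, 0.0, 0.01, -1.13], [0.0, -0.92, -0.14, 0.01, 0.01, -2.25], [0.0, -1.37, -0.21, 0.01, 0.02, -3.38], [0.01, -1.83, -0.28, 0.01, 0.02, -4.5], [0.01, -2.29, -0.35, 0.02, 0.03, -5.63]]
```

View pics/s10.png

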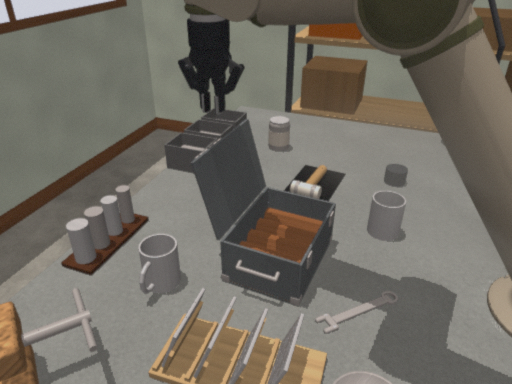

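>>> send_rows --pt "0 -0.35 0 0 0 -1.1 20" --pt "0 -0.7 0 0 0 -2.2 20" --pt "0 -1.1 0 0 0 -3.3 20" --pt "0 -1.5 0 0 0 -4.4 20" --pt "0 -1.9 0 0 0 -5.6 20"

```text
time_s: 14.42
position: [0.5929, 0.0269, 0.3194]
tool_rot: [[-0.657, 0.754, -0.001], [0.754, 0.657, -0.001], [-0.0, -0.001, -1.0]]
ft_force: [-0.1, -0.4, 0.2]
grip_width: 0.0197
```

```bash
python3 - <<'E'
from h import *
plan([.52,.0315,.30],tool(86))
E
```

```text
need rows 4.5 n 5 from [0.5929 0.0269 0.3194] grip 0.019724188836414823
[[0.21, -0.21, 0.08, -0.0, -0.0, -1.12], [0.41, -0.42, 0.16, -0.0, -0.0, -2.25], [0.62, -0.62, 0.23, -0.0, -0.0, -3.37], [0.82, -0.83, 0.31, -0.01, -0.0, -4.49], [1.03, -1.04, 0.39, -0.01, -0.0, -5.62]]
```

>>> send_rows --pt "0.21 -0.21 0.08 0 0 -1.12 20" --pt "0.41 -0.42 0.16 0 0 -2.25 20" --pt "0.62 -0.62 0.23 0 0 -3.37 20" --pt "0.82 -0.83 0.31 0 0 -4.49 20" --pt "1.03 -1.04 0.39 0 0 -5.62 20"

```text
time_s: 15.05
position: [0.52, 0.0319, 0.2999]
tool_rot: [[-0.998, 0.069, -0.001], [0.069, 0.998, -0.001], [0.001, -0.001, -1.0]]
ft_force: [0.5, 0.7, 0.2]
grip_width: 0.0199
```

>>> send_rows --pt "0 0 0 0 0 0 20" --pt "0 0 0 0 0 0 20"

```text
time_s: 15.3
position: [0.5211, 0.0322, 0.3004]
tool_rot: [[-0.997, 0.077, 0.0], [0.077, 0.997, -0.0], [-0.0, -0.0, -1.0]]
ft_force: [0.3, 0.3, -0.7]
grip_width: 0.02
```

```bash
python3 - <<'E'
from h import *
where()
im,d,s=grab("wrist");cv2.imwrite("pics/w11.png",im[:,:,::-1]);np.save("pics/P_w11.npy",cloud("wrist",d,s))
im,d,s=grab("top");cv2.imwrite("pics/t11.png",im[:,:,::-1]);np.save("pics/P_t11.npy",cloud("top",d))
im,d,s=grab("side");cv2.imwrite("pics/s11.png",im[:,:,::-1]);np.save("pics/P_s11.npy",cloud("side",d));where()
E
```

```text
t 15.3 p [0.5211 0.0322 0.3004] yang 85.58515143047586 z [ 0.0002 -0.0004 -1.    ] grip 0.02002041291725273 F [ 0.2958  0.3045 -0.6516] M [-0.0378 -0.0005 -0.0181] q [ -9.5  16.6  70.8  -0.   92.6 -95. ]
t 15.45 p [0.5212 0.0323 0.3002] yang 85.68017483722602 z [-0.     -0.0002 -1.    ] grip 0.02010913316474964 F [-0.0121  1.1009 -0.2143] M [0.0173 0.0256 0.01  ] q [ -9.5  16.6  70.8  -0.   92.6 -95.1]
```

View pics/w11.png

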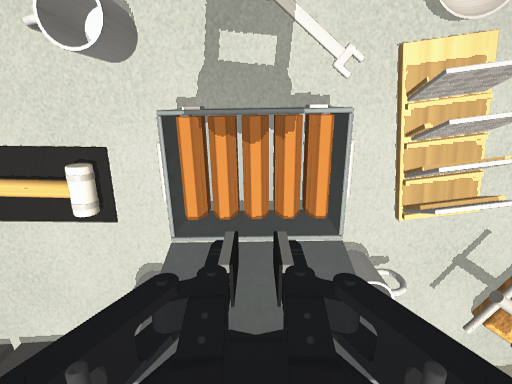

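View pics/s11.png

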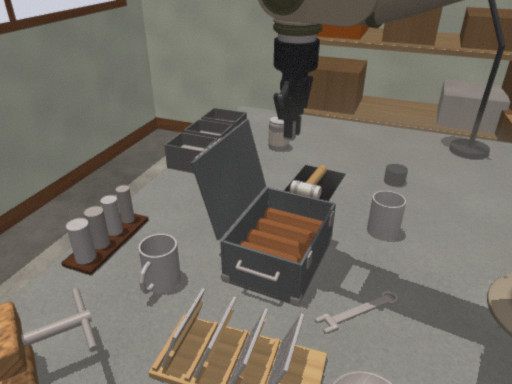

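```bash
python3 - <<'E'
from h import *
for n in ["w11","t11","s11"]:
    P=np.load(f"pics/P_{n}.npy");q=P[~np.isnan(P[...,0])]
    rim=q[np.all((q>[.43,-.1,.1015])&(q<[.62,.17,.111]),1)]
    print(n,"rim",rect(rim[:,:2]),len(rim),np.median(rim[:,2]))
    w=q[np.all((q>[.46,-.08,.05])&(q<[.61,.15,.061]),1)]
    best=None
    for yaw in np.arange(-6,-1,.25):
        a=np.radians(yaw);v=(w[:,:2]-[.533,.0315])@np.array([-np.sin(a),np.cos(a)])
        h=np.histogram(v,np.arange(-.12,.12,.001))[0];sc=(h**2).sum()
        if best is None or sc>best[0]: best=(sc,yaw,h)
    print("yaw",best[1],len(w))
    a=np.radians(-3.8);v=(w[:,:2]-[.533,.0315])@np.array([-np.sin(a),np.cos(a)])
    for c in [-.096,-.048,0,.048,.096]:
        m=v[abs(v-c)<.016];print(c,len(m),np.round([np.median(m),np.percentile(m,3),np.percentile(m,97)],4) if len(m) else None)
E
```

```text
w11 rim (array([0.5341, 0.0316]), array([0.2328, 0.1764]), 86.50215148925781) 3201 0.10641792807674827
yaw -4.0 8548
-0.096 1772 [-0.0952 -0.1101 -0.0845]
-0.048 1632 [-0.0472 -0.059  -0.0368]
0 1656 [ 0.0001 -0.011   0.0109]
0.048 1627 [0.0473 0.037  0.0588]
0.096 1836 [0.0961 0.0847 0.1103]
t11 rim (array([0.533 , 0.0288]), array([0.2325, 0.1652]), 84.10704040527344) 280 0.1048375219005796
yaw -3.0 1261
-0.096 167 [-0.1029 -0.1107 -0.0946]
-0.048 178 [-0.0446 -0.0529 -0.0374]
0 270 [ 0.0003 -0.0096  0.0105]
0.048 287 [0.0476 0.0362 0.0568]
0.096 359 [0.0957 0.0849 0.1094]
s11 rim (array([0.5343, 0.0331]), array([0.2344, 0.1765]), 86.82028198242188) 765 0.1038412174612291
yaw -3.25 1692
-0.096 477 [-0.0968 -0.1109 -0.084 ]
-0.048 369 [-0.0448 -0.0555 -0.0364]
0 406 [ 0.0031 -0.0071  0.0119]
0.048 299 [0.0471 0.0403 0.0548]
0.096 0 None
```

```bash
python3 - <<'E'
from h import *
print(tool(3,20))
plan([.397,.311,.20],tool(3,20))
E
```

```text
[[-0.0523  0.9384  0.3416]
 [ 0.9986  0.0492  0.0179]
 [ 0.      0.342  -0.9397]]
need rows 8.5 n 9 from [0.5212 0.0323 0.3002] grip 0.02010913316474964
[[0.32, 0.6, 0.22, -0.23, -0.2, 1.14], [0.64, 1.19, 0.45, -0.46, -0.4, 2.27], [0.97, 1.79, 0.67, -0.68, -0.6, 3.41], [1.29, 2.39, 0.89, -0.91, -0.8, 4.54], [1.61, 2.98, 1.11, -1.14, -1.0, 5.68]]
```

>>> send_rows --pt "0.32 0.6 0.1 -0.23 -0.2 1.14 30" --pt "0.64 1.2 0.3 -0.46 -0.4 2.27 30" --pt "0.97 1.8 0.5 -0.68 -0.6 3.4 30" --pt "1.3 2.4 0.7 -0.9 -0.8 4.5 30" --pt "1.6 3.0 0.9 -1.14 -1.0 5.7 30"

```text
time_s: 16.08
position: [0.4518, 0.1888, 0.2551]
tool_rot: [[-0.631, 0.751, 0.192], [0.773, 0.63, 0.076], [-0.064, 0.196, -0.978]]
ft_force: [1.3, 0.8, 0.1]
grip_width: 0.0303
```

```bash
python3 - <<'E'
from h import *
where();plan([.397,.311,.20],tool(3,20))
E
```

```text
t 16.07 p [0.4518 0.1888 0.2551] yang 39.98647057719365 z [ 0.192   0.0757 -0.9785] grip 0.030316976726997603 F [1.3108 0.8163 0.0827] M [-0.024   0.0647 -0.0341] q [  7.2   9.5  88.9   3.1  70.1 -33.2]
need rows 3.7 n 4 from [0.4518 0.1888 0.2551] grip 0.030316976726997603
[[0.66, 0.12, 0.26, -0.23, -0.2, 1.12], [1.33, 0.25, 0.53, -0.45, -0.4, 2.24], [1.99, 0.37, 0.79, -0.68, -0.6, 3.36], [2.65, 0.5, 1.05, -0.9, -0.8, 4.48]]
```

>>> send_rows --pt "0.66 0.12 0.26 -0.23 -0.2 1.12 30" --pt "1.33 0.25 0.53 -0.45 -0.4 2.24 30" --pt "1.99 0.37 0.79 -0.68 -0.6 3.36 30" --pt "2.65 0.5 1.05 -0.9 -0.8 4.48 30" --pt "2.65 0.5 1.05 -0.9 -0.8 4.48 30"

```text
time_s: 16.7
position: [0.3952, 0.3112, 0.1993]
tool_rot: [[-0.059, 0.939, 0.339], [0.998, 0.056, 0.018], [-0.002, 0.34, -0.94]]
ft_force: [-0.1, -0.8, 0.8]
grip_width: 0.0304
```

```bash
cat >> h.py <<'E'
def planes(P,xs,lo=.045,ylo=.22,yhi=.41,thr=.002):
    q=P[~np.isnan(P[...,0])]
    for x0 in xs:
        w=q[np.all((q>[x0-.03,ylo,lo])&(q<[x0+.045,yhi,.11]),1)]
        # expected model n
        rng=np.random.default_rng(0);best=None
        for _ in range(500):
            if len(w)<50: break
            p=w[rng.choice(len(w),3,False)];n=np.cross(p[1]-p[0],p[2]-p[0]);L=np.linalg.norm(n)
            if L<1e-7: continue
            n/=L; n=n*np.sign(n[0])
            if n[0]<.85: continue
            e=abs((w-p[0])@n)<thr
            if best is None or e.sum()>best.sum(): best=e
        if best is None: print(x0,"none");continue
        i=w[best];c=i.mean(0);n=np.linalg.svd(i-c)[2][2];n*=np.sign(n[0])
        t=i[i[:,2]>i[:,2].max()-.008]
        zz=.095; y0=.5*(np.percentile(i[:,1],1)+np.percentile(i[:,1],99))
        xf=c[0]-(n[1]*(y0-c[1])+n[2]*(zz-c[2]))/n[0]
        print(x0,len(i),"tilt",round(np.degrees(np.arcsin(n[2])),1),"yaw",round(np.degrees(np.arctan2(n[1],n[0])),1),"zmax",round(i[:,2].max(),4),"y",np.percentile(i[:,1],[1,99]),"face at z=.095: x",round(xf,4),"y",round(y0,4))
E
python3 - <<'E'
from h import *
where();im,d,s=grab("wrist");cv2.imwrite("pics/w12.png",im[:,:,::-1]);P=cloud("wrist",d,s);np.save("pics/P_w12.npy",P);where()
planes(P,[.43,.487,.545,.602])
E
```

```text
t 16.7 p [0.3952 0.3112 0.1993] yang 3.4148098389164288 z [ 0.3395  0.0183 -0.9404] grip 0.03039966395076781 F [-0.1073 -0.7582  0.7565] M [0.0017 0.1502 0.0206] q [ 29.2  12.9  96.1 -10.7  53.4  30.9]
t 16.75 p [0.3954 0.311  0.1994] yang 3.4057189341522376 z [ 0.3396  0.0184 -0.9404] grip 0.029711943104074448 F [-0.0255  0.109  -0.1136] M [-0.0202  0.1764  0.0055] q [ 29.2  12.9  96.1 -10.7  53.4  30.8]
0.43 964 tilt 9.3 yaw 2.9 zmax 0.1033 y [0.2582 0.3736] face at z=.095: x 0.4228 y 0.3159
0.487 1449 tilt 10.9 yaw 2.9 zmax 0.1033 y [0.2619 0.377 ] face at z=.095: x 0.4803 y 0.3195
0.545 1842 tilt 11.1 yaw 3.3 zmax 0.1036 y [0.264  0.3792] face at z=.095: x 0.5378 y 0.3216
0.602 2125 tilt 11.0 yaw 3.4 zmax 0.1035 y [0.2664 0.3824] face at z=.095: x 0.596 y 0.3244
```

View pics/w12.png

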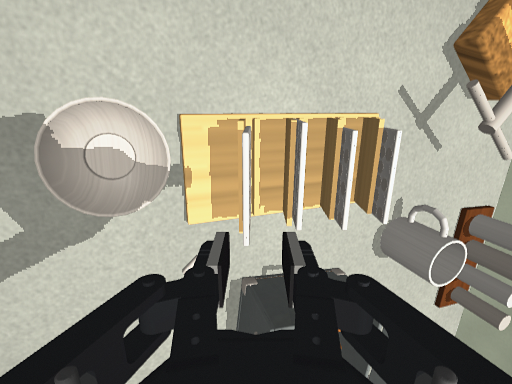

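```bash
python3 - <<'E'
from h import *
P0=np.load("pics/P_w12.npy")
for nm in ["w12","t11","s11"]:
    P=np.load(f"pics/P_{nm}.npy");q=P[~np.isnan(P[...,0])]
    for x0 in [.42,.477,.536,.593]:
        w=q[np.all((q>[x0-.015,.22,.0985])&(q<[x0+.018,.41,.106]),1)]
        print(nm,x0,len(w),rect(w[:,:2]),w[:,2].mean(), np.percentile(w[:,1],[1,99]).mean())
E
```

```text
w12 0.42 719 (array([0.4223, 0.312 ]), array([0.0058, 0.1085]), 2.773981809616089) 0.10124662140962823 0.31224785237969255
w12 0.477 664 (array([0.48 , 0.323]), array([0.0067, 0.1093]), 3.118356227874756) 0.10115719868772786 0.3230605539547343
w12 0.536 569 (array([0.5381, 0.3179]), array([0.0064, 0.1085]), 3.0170228481292725) 0.1011268134315798 0.31798048102744725
w12 0.593 530 (array([0.5961, 0.3198]), array([0.0072, 0.1088]), 3.3187003135681152) 0.10112174604978086 0.3196334254968971
t11 0.42 103 (array([0.4197, 0.3102]), array([0.0063, 0.1065]), 2.9511525630950928) 0.1004693459555803 0.3099174789890996
t11 0.477 95 (array([0.477, 0.321]), array([0.0062, 0.108 ]), 3.0703296661376953) 0.10025115571045054 0.321629540643309
t11 0.536 96 (array([0.5351, 0.3159]), array([0.0065, 0.1079]), 2.9858615398406982) 0.10036357145090902 0.3166789363063569
t11 0.593 91 (array([0.5933, 0.3184]), array([0.0065, 0.1087]), 3.1580591201782227) 0.10016655401211037 0.3176610426606875
s11 0.42 146 (array([0.4226, 0.3122]), array([0.0055, 0.1085]), 3.0973222255706787) 0.09941368971623145 0.31283144438042976
s11 0.477 150 (array([0.4797, 0.3232]), array([0.0062, 0.1096]), 3.2721827030181885) 0.09934408000616868 0.3238107301904589
s11 0.536 127 (array([0.5379, 0.3194]), array([0.0058, 0.1083]), 2.8029942512512207) 0.09944976661168499 0.3196191625343843
s11 0.593 137 (array([0.5962, 0.3199]), array([0.0063, 0.1094]), 3.7613911628723145) 0.09944176915846734 0.32078505855933936
```

```bash
cat >> h.py <<'E'
def u(yaw=3.1,t=20): 
    a,b=np.radians(yaw),np.radians(t); return np.array([-np.sin(b)*np.cos(a),-np.sin(b)*np.sin(a),np.cos(b)])
E
python3 - <<'E'
from h import *
top=np.array([.4222,.3118,.1015]);g=top-.027*u();print(g)
plan(g+.06*u(),tool(3.1,20));plan(g,tool(3.1,20),n=4)
E
```

```text
[0.4314 0.3123 0.0761]
need rows 1.1 n 2 from [0.3954 0.311  0.1994] grip 0.029711943104074448
[[-0.01, -0.08, 0.68, -0.01, 0.0, 0.02], [-0.01, -0.16, 1.36, -0.01, 0.0, 0.04]]
need rows 2.1 n 4 from [0.3954 0.311  0.1994] grip 0.029711943104074448
[[-0.0, -0.04, 0.64, -0.0, 0.0, 0.01], [-0.01, -0.08, 1.28, -0.01, 0.0, 0.02], [-0.01, -0.12, 1.92, -0.01, 0.0, 0.03], [-0.01, -0.16, 2.56, -0.01, 0.0, 0.04]]
```

>>> send_rows --pt "0 -0.16 0.5 0 0 0.03 30" --pt "0 -0.16 1.2 0 0 0.03 30" --pt "0 -0.16 1.8 0 0 0.03 30" --pt "0 -0.16 2.3 0 0 0.03 30" --pt "0 -0.16 2.55 0 0 0.03 30" --grip_force 60

```text
time_s: 17.38
position: [0.4328, 0.3112, 0.0766]
tool_rot: [[-0.055, 0.939, 0.339], [0.999, 0.052, 0.017], [-0.001, 0.34, -0.94]]
ft_force: [-0.1, -1.3, 0.2]
grip_width: 0.03
```

```bash
python3 - <<'E'
from h import *
im,d,s=grab("side");cv2.imwrite("pics/s13.png",im[:,:,::-1]);where()
E
```

```text
t 17.43 p [0.4327 0.3111 0.0758] yang 3.1662799611014116 z [ 0.3386  0.0171 -0.9408] grip 0.03014156120520516 F [ 0.1935 -1.1247 -1.6843] M [-0.0576  0.1254 -0.0187] q [ 26.9  25.6 102.1 -14.   34.8  34. ]
```

View pics/s13.png

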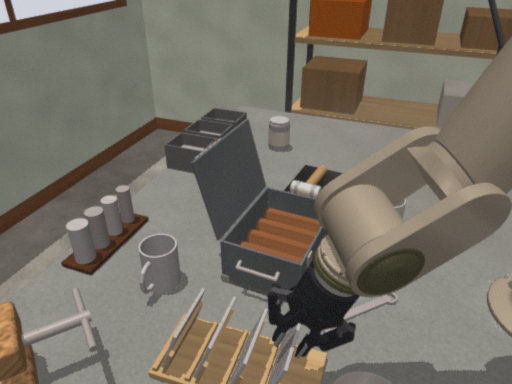

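>>> send_rows --pt "0 0 0 0 0 0 0" --pt "0 0 0 0 0 0 0" --pt "0 0 0 0 0 0 0" --pt "0 0 0 0 0 0 0" --grip_force 60

```text
time_s: 17.92
position: [0.4321, 0.3115, 0.0779]
tool_rot: [[-0.056, 0.939, 0.341], [0.998, 0.053, 0.018], [-0.001, 0.341, -0.94]]
ft_force: [0.0, 0.1, -2.2]
grip_width: 0.0049
```

```bash
python3 - <<'E'
from h import *
where()
plan(status.observe()['position']+.1*u(),tool(3.1,20),n=4)
E
```

```text
t 17.93 p [0.4321 0.3115 0.0779] yang 3.2080310220417774 z [ 0.3406  0.0184 -0.94  ] grip 0.00489257441262818 F [ 0.0393  0.0615 -2.1675] M [-0.0187  0.3171  0.0032] q [ 26.9  25.4 102.1 -13.9  34.9  33.9]
need rows 1.7 n 4 from [0.4321 0.3115 0.0779] grip 0.00489257441262818
[[0.0, -0.0, -0.5, -0.0, -0.0, 0.0], [0.0, -0.0, -1.0, -0.0, -0.0, 0.01], [0.0, -0.0, -1.5, -0.01, -0.0, 0.01], [0.0, -0.0, -2.0, -0.01, -0.0, 0.01]]
```

>>> send_rows --pt "0 0 -0.3 0 0 0 0" --pt "0 0 -0.9 0 0 0 0" --pt "0 0 -1.6 0 0 0 0" --pt "0 0 -2.3 0 0 0 0" --pt "0 0 -3.0 0 0 0 0"

```text
time_s: 18.55
position: [0.3801, 0.3086, 0.2207]
tool_rot: [[-0.056, 0.938, 0.341], [0.998, 0.053, 0.019], [-0.0, 0.341, -0.94]]
ft_force: [0.6, 0.7, -1.5]
grip_width: 0.0046
```

```bash
python3 - <<'E'
from h import *
im,d,s=grab("side");cv2.imwrite("pics/s14.png",im[:,:,::-1]);where()
c=np.array([.5335,.0316]);ey=np.array([.0645,.998])
for k in [-.072,-.024,.024,.072]: print(c+k*ey)
p=c+.072*ey
plan([p[0],p[1],.24],tool(86.3))
E
```

```text
t 18.6 p [0.3803 0.3094 0.225 ] yang 3.1862228532791406 z [ 0.3464  0.0225 -0.9378] grip 0.004605209633498196 F [0.6591 0.3883 4.4075] M [0.0985 0.2143 0.039 ] q [ 30.   10.   95.4 -10.6  56.7  31.2]
[ 0.5289 -0.0403]
[0.532  0.0076]
[0.535  0.0556]
[0.5381 0.1035]
need rows 8.5 n 9 from [0.3803 0.3094 0.225 ] grip 0.004605209633498196
[[-0.48, 0.32, 0.08, 0.23, 0.2, -1.14], [-0.95, 0.63, 0.16, 0.46, 0.4, -2.28], [-1.43, 0.95, 0.24, 0.7, 0.61, -3.42], [-1.91, 1.26, 0.32, 0.93, 0.81, -4.56], [-2.38, 1.58, 0.4, 1.16, 1.01, -5.7]]
```

View pics/s14.png

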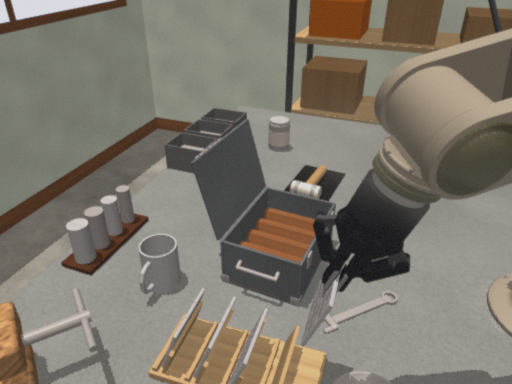

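```bash
python3 - <<'E'
from h import *
plan([.5289,-.0403,.25],tool(86.3))
E
```

```text
need rows 8.5 n 9 from [0.3803 0.3094 0.225 ] grip 0.004605209633498196
[[-0.79, 0.29, 0.04, 0.23, 0.2, -1.14], [-1.59, 0.58, 0.09, 0.46, 0.4, -2.28], [-2.38, 0.86, 0.13, 0.7, 0.61, -3.42], [-3.18, 1.15, 0.18, 0.93, 0.81, -4.56], [-3.97, 1.44, 0.22, 1.16, 1.01, -5.7]]
```

>>> send_rows --pt "-0.7 0.25 0 0.23 0.2 -1.14 0" --pt "-1.5 0.55 0 0.46 0.4 -2.28 0" --pt "-2.3 0.86 0.05 0.7 0.6 -3.42 0" --pt "-3.1 1.15 0.12 0.93 0.8 -4.56 0" --pt "-3.9 1.44 0.2 1.16 1.0 -5.7 0"

```text
time_s: 19.23
position: [0.4606, 0.1232, 0.2345]
tool_rot: [[-0.701, 0.693, 0.167], [0.71, 0.701, 0.071], [-0.067, 0.168, -0.983]]
ft_force: [0.7, 0.3, -1.1]
grip_width: 0.0048
```

```bash
python3 - <<'E'
from h import *
where();plan([.5289,-.0403,.25],tool(86.3))
E
```

```text
t 19.23 p [0.4606 0.1232 0.2345] yang 45.29477485196837 z [ 0.1665  0.0714 -0.9834] grip 0.004760179874138775 F [ 0.6605  0.2942 -1.0852] M [-0.0454  0.1125  0.0365] q [ -1.7   9.8  91.8   4.7  68.9 -48. ]
need rows 4.3 n 5 from [0.4606 0.1232 0.2345] grip 0.004760179874138775
[[-0.66, -0.26, -0.06, 0.2, 0.18, -1.03], [-1.32, -0.52, -0.12, 0.39, 0.36, -2.06], [-1.98, -0.77, -0.19, 0.59, 0.54, -3.09], [-2.64, -1.03, -0.25, 0.79, 0.72, -4.12], [-3.3, -1.29, -0.31, 0.98, 0.9, -5.15]]
```

>>> send_rows --pt "-0.66 -0.26 -0.06 0.2 0.18 -1.03 0" --pt "-1.32 -0.52 -0.12 0.4 0.36 -2.06 0" --pt "-1.98 -0.77 -0.19 0.6 0.54 -3.1 0" --pt "-2.64 -1.03 -0.25 0.8 0.72 -4.12 0" --pt "-3.3 -1.29 -0.31 0.98 0.9 -5.15 0"

```text
time_s: 19.85
position: [0.5281, -0.0404, 0.2497]
tool_rot: [[-0.998, 0.066, -0.0], [0.066, 0.998, 0.0], [0.0, 0.0, -1.0]]
ft_force: [0.5, 0.8, -1.4]
grip_width: 0.0047
```

>>> send_rows --pt "0 0 0 0 0 0 0"

```text
time_s: 19.98
position: [0.5287, -0.0409, 0.2492]
tool_rot: [[-0.997, 0.072, 0.0], [0.072, 0.997, 0.001], [-0.0, 0.001, -1.0]]
ft_force: [0.4, 0.3, -2.0]
grip_width: 0.0049
```

```bash
python3 - <<'E'
from h import *
where();im,d,s=grab("wrist");cv2.imwrite("pics/w15.png",im[:,:,::-1]);P=cloud("wrist",d,s)
where();plan([.5289,-.0403,.17],tool(86.3),n=3)
E
```

```text
t 19.98 p [ 0.5287 -0.0409  0.2492] yang 85.88288891336505 z [ 0.0004  0.0006 -1.    ] grip 0.004903967600778693 F [ 0.4457  0.3008 -2.0295] M [ 0.0261 -0.0281 -0.0226] q [ -17.2   19.1   75.5    0.    85.4 -103.1]
t 20.02 p [ 0.528  -0.0397  0.2491] yang 85.84228082577266 z [ 0.      0.0014 -1.    ] grip 0.00452038440597007 F [ 0.0397  0.4138 -2.2847] M [-0.0237  0.0228  0.0371] q [ -17.2   19.    75.7    0.1   85.3 -103. ]
need rows 1.3 n 3 from [ 0.528  -0.0397  0.2491] grip 0.00452038440597007
[[-0.01, -0.0, 0.53, 0.0, -0.0, -0.02], [-0.01, -0.01, 1.05, 0.01, -0.0, -0.04], [-0.02, -0.01, 1.58, 0.01, -0.0, -0.06]]
```

View pics/w15.png

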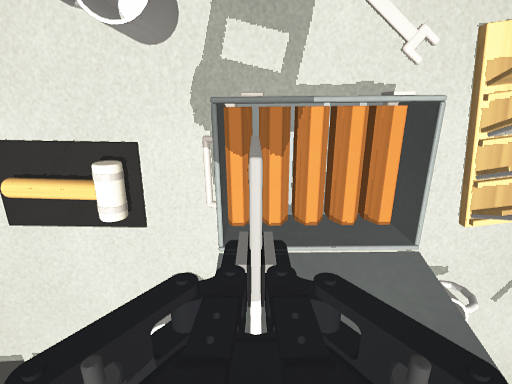

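>>> send_rows --pt "-0.02 0 0.5 0 0 -0.06 0" --pt "-0.02 0 1.2 0 0 -0.06 0" --pt "-0.02 0 1.8 0 0 -0.06 0" --pt "-0.02 0 2.2 0 0 -0.06 0" --pt "-0.02 0 2.2 0 0 -0.06 0"

```text
time_s: 20.65
position: [0.5279, -0.0383, 0.1385]
tool_rot: [[-0.998, 0.062, -0.002], [0.062, 0.998, 0.002], [0.003, 0.002, -1.0]]
ft_force: [0.3, -0.1, -2.1]
grip_width: 0.0051
```

```bash
python3 - <<'E'
from h import *
where();im,d,s=grab("wrist");cv2.imwrite("pics/w16.png",im[:,:,::-1]);where();plan([.5289,-.0403,.101],tool(86.3),n=3)
im,d,s=grab("side");cv2.imwrite("pics/s16.png",im[:,:,::-1])
E
```

```text
t 20.65 p [ 0.5279 -0.0383  0.1385] yang 86.42166917029718 z [-0.0025  0.0021 -1.    ] grip 0.005051650288472393 F [ 0.2604 -0.0787 -2.0702] M [-0.027  -0.056   0.0242] q [ -17.    24.9   86.     0.1   69.3 -103.5]
t 20.7 p [ 0.5287 -0.0386  0.1395] yang 86.42941970968921 z [-0.0002  0.0013 -1.    ] grip 0.004645984679838615 F [ 0.0239 -0.5253 -1.6288] M [ 0.0007 -0.034   0.0247] q [ -17.    24.8   85.9    0.1   69.3 -103.5]
need rows 0.6 n 3 from [ 0.5287 -0.0386  0.1395] grip 0.004645984679838615
[[-0.0, -0.01, 0.26, 0.0, -0.0, 0.01], [-0.0, -0.02, 0.51, 0.01, -0.0, 0.01], [-0.01, -0.03, 0.77, 0.01, -0.0, 0.02]]
```

View pics/w16.png

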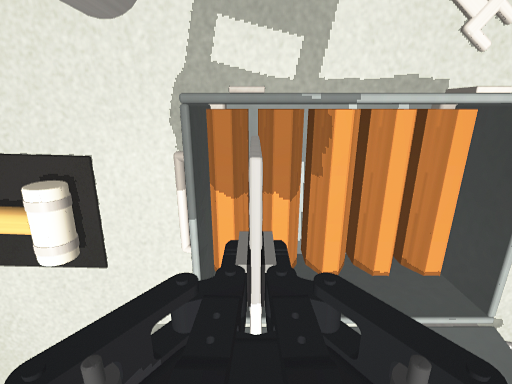

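>>> send_rows --pt "0 -0.03 0.3 0 0 0 0" --pt "0 -0.03 0.55 0 0 0 0" --pt "0 -0.03 0.75 0 0 0 0"

```text
time_s: 21.12
position: [0.529, -0.0407, 0.1015]
tool_rot: [[-0.998, 0.062, 0.0], [0.062, 0.998, 0.001], [-0.0, 0.001, -1.0]]
ft_force: [-0.4, -0.3, -1.6]
grip_width: 0.0049
```

```bash
python3 - <<'E'
from h import *
where();im,d,s=grab("wrist");cv2.imwrite("pics/w17.png",im[:,:,::-1]);where();plan([.5289,-.0403,.071],tool(86.3),n=3)
E
```

```text
t 21.12 p [ 0.529  -0.0407  0.1015] yang 86.42185593601297 z [ 0.0005  0.0008 -1.    ] grip 0.004869968650965158 F [-0.4137 -0.2827 -1.5633] M [ 0.0047 -0.043   0.0603] q [ -17.2   27.5   88.7    0.1   63.8 -103.7]
t 21.18 p [ 0.5285 -0.0406  0.1002] yang 86.42629605258789 z [-0.0016  0.0015 -1.    ] grip 0.004843241983046465 F [-1.0175 -0.1291 -4.2017] M [ 0.0516  0.0115 -0.0909] q [ -17.2   27.6   88.8    0.1   63.7 -103.7]
need rows 0.5 n 3 from [ 0.5285 -0.0406  0.1002] grip 0.004843241983046465
[[-0.0, 0.0, 0.19, 0.0, -0.0, 0.01], [-0.01, 0.0, 0.39, 0.01, -0.01, 0.01], [-0.01, 0.01, 0.58, 0.01, -0.01, 0.02]]
```

View pics/w17.png

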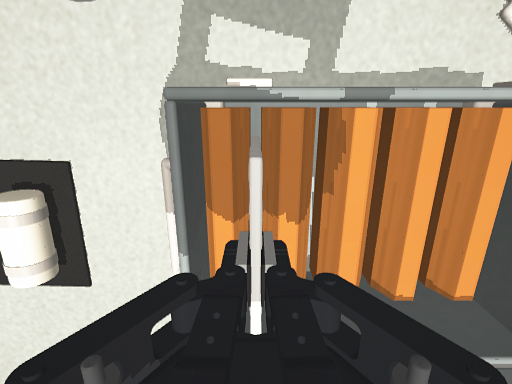

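>>> send_rows --pt "0 0 0.15 0 0 0 0" --pt "0 0 0.3 0 0 0 0" --pt "0 0 0.4 0 0 0 0"

```text
time_s: 21.55
position: [0.5289, -0.0408, 0.0811]
tool_rot: [[-0.998, 0.062, -0.0], [0.062, 0.998, 0.001], [0.0, 0.001, -1.0]]
ft_force: [0.4, 0.4, -3.1]
grip_width: 0.0049
```

```bash
python3 - <<'E'
from h import *
where()
E
```

```text
t 21.55 p [ 0.5289 -0.0408  0.0811] yang 86.42760664132177 z [-0.0003  0.001  -1.    ] grip 0.004884803902307883 F [ 0.3773  0.4148 -3.086 ] M [-0.01    0.0171  0.0475] q [ -17.2   29.1   90.1    0.1   60.9 -103.7]
```

>>> send_rows --pt "0 0 0.1 0 0 0 0" --pt "0 0 0.17 0 0 0 0" --pt "0 0 0.17 0 0 0 0"

```text
time_s: 21.92
position: [0.5289, -0.0408, 0.0729]
tool_rot: [[-0.998, 0.062, -0.0], [0.062, 0.998, 0.001], [0.0, 0.001, -1.0]]
ft_force: [0.5, 1.4, -2.1]
grip_width: 0.0048
```

>>> send_rows --pt "0 0 0.04 0 0 0 0" --pt "0 0 0.06 0 0 0 0"

```text
time_s: 22.18
position: [0.5292, -0.0409, 0.0716]
tool_rot: [[-0.998, 0.062, 0.001], [0.062, 0.998, 0.0], [-0.001, 0.0, -1.0]]
ft_force: [-5.8, 0.7, 20.0]
grip_width: 0.0046
```

>>> send_rows --pt "0 0 -0.04 0 0 0 0" --pt "0 0 -0.04 0 0 0 24" --pt "0 0 -0.04 0 0 0 24" --pt "0 0 -0.6 0 0 0 24" --pt "0 0 -1.4 0 0 0 24"

```text
time_s: 22.8
position: [0.5285, -0.0408, 0.14]
tool_rot: [[-0.998, 0.062, -0.003], [0.062, 0.998, 0.002], [0.003, 0.002, -1.0]]
ft_force: [-0.3, -0.0, -0.4]
grip_width: 0.024
```

>>> send_rows --pt "0 0 -0.8 0 0 0 30" --pt "0 0 -1.6 0 0 0 30"

```text
time_s: 23.05
position: [0.5288, -0.0409, 0.2213]
tool_rot: [[-0.998, 0.062, -0.0], [0.062, 0.998, 0.001], [0.0, 0.001, -1.0]]
ft_force: [0.2, 0.3, -1.2]
grip_width: 0.0302
```

```bash
python3 - <<'E'
from h import *
where();im,d,s=grab("wrist");cv2.imwrite("pics/w18.png",im[:,:,::-1])
top=np.array([.4795,.323,.1015]);g=top-.027*u();print(g)
plan(g+.10*u(),tool(3.1,20))
E
```

```text
t 23.05 p [ 0.5288 -0.0409  0.2213] yang 86.4299660907811 z [-0.0001  0.001  -1.    ] grip 0.030222406659822443 F [ 0.2397  0.3148 -1.2254] M [-0.0613  0.0046 -0.0177] q [ -17.2   20.3   78.5    0.1   81.3 -103.7]
[0.4887 0.3235 0.0761]
need rows 8.5 n 9 from [ 0.5305 -0.0414  0.2266] grip 0.030151393216330032
[[0.22, 0.79, 0.12, -0.22, -0.2, 1.15], [0.44, 1.59, 0.25, -0.45, -0.39, 2.29], [0.66, 2.38, 0.37, -0.67, -0.59, 3.44], [0.88, 3.18, 0.49, -0.89, -0.78, 4.58], [1.1, 3.97, 0.61, -1.11, -0.98, 5.73]]
```

View pics/w18.png

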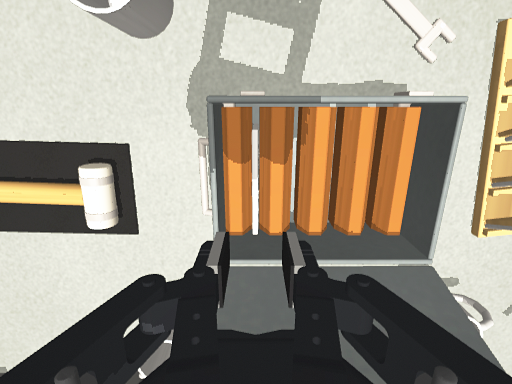

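>>> send_rows --pt "0.22 0.8 0 -0.22 -0.2 1.15 30" --pt "0.44 1.6 0 -0.45 -0.4 2.3 30" --pt "0.66 2.4 0.1 -0.67 -0.6 3.44 30" --pt "0.88 3.2 0.2 -0.89 -0.8 4.58 30" --pt "1.1 4.0 0.3 -1.11 -1.0 5.73 30"

```text
time_s: 23.72
position: [0.4861, 0.1633, 0.205]
tool_rot: [[-0.638, 0.747, 0.189], [0.767, 0.637, 0.075], [-0.065, 0.193, -0.979]]
ft_force: [0.0, -1.1, 0.8]
grip_width: 0.0299
```

```bash
python3 - <<'E'
from h import *
where();top=np.array([.4795,.323,.1015]);g=top-.027*u()
plan(g+.10*u(),tool(3.1,20))
E
```

```text
t 23.73 p [0.4861 0.1633 0.205 ] yang 40.462452054220535 z [ 0.1892  0.0749 -0.9791] grip 0.02994511404551281 F [ 0.0419 -1.1283  0.8364] M [-0.0911  0.1028 -0.0858] q [  3.4  14.5  91.    4.1  63.4 -38.1]
need rows 3.8 n 4 from [0.4861 0.1633 0.205 ] grip 0.02994511404551281
[[0.72, 0.35, 0.2, -0.23, -0.2, 1.13], [1.44, 0.71, 0.4, -0.46, -0.4, 2.27], [2.16, 1.06, 0.6, -0.69, -0.6, 3.4], [2.88, 1.41, 0.8, -0.92, -0.8, 4.53]]
```

>>> send_rows --pt "0.72 0.35 0.1 -0.23 -0.2 1.13 30" --pt "1.44 0.7 0.25 -0.46 -0.4 2.27 30" --pt "2.16 1.06 0.45 -0.69 -0.6 3.4 30" --pt "2.88 1.41 0.7 -0.92 -0.8 4.53 30" --pt "2.88 1.41 0.8 -0.92 -0.8 4.53 30"

```text
time_s: 24.35
position: [0.4529, 0.3222, 0.1695]
tool_rot: [[-0.06, 0.938, 0.34], [0.998, 0.057, 0.02], [-0.001, 0.341, -0.94]]
ft_force: [0.7, 0.3, -0.6]
grip_width: 0.0301
```

```bash
cat >> h.py <<'E'
def tops(P):
    q=P[~np.isnan(P[...,0])]
    for x0 in [.421,.4785,.537,.595]:
        w=q[np.all((q>[x0-.015,.22,.0985])&(q<[x0+.018,.41,.106]),1)]
        if len(w)>30: print("top",x0,len(w),rect(w[:,:2])[0],"yaw",round(rect(w[:,:2])[2],2),"z",w[:,2].mean(), np.percentile(w[:,1],[1,99]).mean())
E
python3 - <<'E'
from h import *
grab("side");where();im,d,s=grab("wrist");tops(cloud("wrist",d,s))
im,d,s=grab("top");tops(cloud("top",d,s))
where();top=np.array([.4795,.323,.1015]);g=top-.027*u()
plan(g,tool(3.1,20),n=4)
E
```

```text
t 24.4 p [0.4526 0.3222 0.1685] yang 3.44445820316129 z [ 0.3391  0.0191 -0.9406] grip 0.029991855526787837 F [-2.0192 -0.3329 -1.2278] M [-0.011   0.1766 -0.0265] q [ 26.9  19.7  91.9 -10.2  50.5  28.7]
top 0.4785 903 [0.4804 0.3232] yaw 3.15 z 0.10114068112961393 0.3235606526999507
top 0.537 724 [0.5383 0.3179] yaw 3.22 z 0.10110288887697018 0.3197277659652139
top 0.595 692 [0.596  0.3194] yaw 3.17 z 0.10104731559717021 0.3198272488269838
top 0.4785 75 [0.4778 0.3077] yaw 2.5 z 0.10052629787673535 0.30694219168993697
top 0.537 95 [0.5353 0.3158] yaw 2.9 z 0.10042355459556852 0.31607614697790387
top 0.595 97 [0.593 0.319] yaw 3.32 z 0.1001547132520702 0.3176801150042241
t 24.5 p [0.4535 0.3206 0.1697] yang 3.6041002580281285 z [ 0.3394  0.019  -0.9405] grip 0.02988607469576797 F [-0.1302 -1.0172 -0.1394] M [-0.0391  0.1563  0.0153] q [ 26.7  19.6  91.9 -10.1  50.6  28.3]
need rows 1.7 n 4 from [0.4535 0.3206 0.1697] grip 0.02988607469576797
[[0.0, 0.01, 0.5, -0.0, -0.0, 0.01], [0.01, 0.01, 1.0, -0.01, -0.0, 0.03], [0.01, 0.02, 1.5, -0.01, -0.0, 0.04], [0.02, 0.03, 2.0, -0.02, -0.0, 0.06]]
```

>>> send_rows --pt "0.02 0.03 0.5 0 0 0.06 30" --pt "0.02 0.03 1.1 0 0 0.06 30" --pt "0.02 0.03 1.6 0 0 0.06 30" --pt "0.02 0.03 2.0 0 0 0.06 30" --pt "0.02 0.03 2.0 0 0 0.06 30"

```text
time_s: 25.12
position: [0.4896, 0.3222, 0.0759]
tool_rot: [[-0.051, 0.94, 0.339], [0.999, 0.048, 0.018], [0.0, 0.339, -0.941]]
ft_force: [-0.1, -0.5, 0.3]
grip_width: 0.0299
```

>>> send_rows --pt "0 0 0 0 0 0 0" --pt "0 0 0 0 0 0 0" --pt "0 0 0 0 0 0 0" --pt "0 0 0 0 0 0 0" --grip_force 60

```text
time_s: 25.62
position: [0.4893, 0.3233, 0.0773]
tool_rot: [[-0.052, 0.939, 0.341], [0.999, 0.049, 0.019], [0.001, 0.342, -0.94]]
ft_force: [-1.6, -1.9, 4.4]
grip_width: 0.005
```

```bash
python3 - <<'E'
from h import *
where()
E
```

```text
t 25.62 p [0.4893 0.3233 0.0773] yang 2.974951537506916 z [ 0.341   0.0192 -0.9399] grip 0.004969468789397557 F [-1.5863 -1.8928  4.4443] M [-0.2839  0.3223 -0.0624] q [ 25.2  29.3  94.1 -11.8  38.5  30.3]
```

Gripped. Lift and go to slot1.

>>> send_rows --pt "0 0 -0.3 0 0 0 0" --pt "0 0 -0.9 0 0 0 0" --pt "0 0 -1.6 0 0 0 0" --pt "0 0 -2.3 0 0 0 0" --pt "0 0 -3.0 0 0 0 0"

```text
time_s: 26.25
position: [0.4372, 0.3204, 0.2194]
tool_rot: [[-0.052, 0.939, 0.34], [0.999, 0.049, 0.019], [0.002, 0.341, -0.94]]
ft_force: [-0.2, 0.2, -2.1]
grip_width: 0.0049
```

```bash
python3 - <<'E'
from h import *
grab("side");where()
plan([.532,.0072,.25],tool(86.3))
E
```

```text
t 26.3 p [0.4374 0.3212 0.2241] yang 2.955990402849786 z [ 0.3463  0.0228 -0.9379] grip 0.004864539722944575 F [0.058  0.792  3.3288] M [0.0582 0.1599 0.048 ] q [27.7 15.  88.8 -9.6 57.9 28.4]
need rows 8.5 n 9 from [0.4374 0.3212 0.2241] grip 0.004864539722944575
[[-0.71, 0.18, 0.0, 0.23, 0.2, -1.14], [-1.42, 0.37, 0.01, 0.47, 0.4, -2.29], [-2.12, 0.55, 0.01, 0.7, 0.61, -3.43], [-2.83, 0.73, 0.01, 0.93, 0.81, -4.58], [-3.54, 0.92, 0.01, 1.16, 1.01, -5.72]]
```

>>> send_rows --pt "-0.7 0.18 0 0.23 0.2 -1.14 0" --pt "-1.4 0.37 0 0.47 0.4 -2.29 0" --pt "-2.1 0.55 0 0.7 0.6 -3.43 0" --pt "-2.8 0.73 0 0.93 0.8 -4.58 0" --pt "-3.5 0.9 0 1.16 1.0 -5.72 0"

```text
time_s: 26.92
position: [0.4895, 0.1467, 0.2333]
tool_rot: [[-0.76, 0.634, 0.144], [0.647, 0.759, 0.073], [-0.063, 0.148, -0.987]]
ft_force: [0.5, 0.8, -2.3]
grip_width: 0.0053
```

```bash
python3 - <<'E'
from h import *
where();plan([.532,.0072,.25],tool(86.3))
E
```

```text
t 26.93 p [0.4895 0.1467 0.2333] yang 50.154763267233875 z [ 0.144   0.0726 -0.9869] grip 0.005297031578408523 F [ 0.46    0.7931 -2.2864] M [-0.0298  0.0628  0.0168] q [  1.3  13.8  86.5   4.2  71.3 -49.6]
need rows 3.8 n 4 from [0.4895 0.1467 0.2333] grip 0.005297031578408523
[[-0.62, -0.38, -0.1, 0.22, 0.19, -1.14], [-1.24, -0.76, -0.2, 0.44, 0.39, -2.27], [-1.85, -1.15, -0.31, 0.66, 0.58, -3.41], [-2.47, -1.53, -0.41, 0.89, 0.78, -4.54]]
```

>>> send_rows --pt "-0.62 -0.38 -0.1 0.22 0.19 -1.14 0" --pt "-1.24 -0.76 -0.2 0.44 0.39 -2.27 0" --pt "-1.85 -1.15 -0.31 0.66 0.58 -3.41 0" --pt "-2.47 -1.53 -0.41 0.89 0.78 -4.54 0" --pt "-2.47 -1.53 -0.41 0.89 0.78 -4.54 0"

```text
time_s: 27.55
position: [0.5319, 0.0066, 0.2496]
tool_rot: [[-0.997, 0.072, 0.001], [0.072, 0.997, -0.0], [-0.001, -0.0, -1.0]]
ft_force: [-1.4, 0.6, -3.1]
grip_width: 0.005
```

>>> send_rows --pt "0 0 0 0 0 0 0"

```text
time_s: 27.68
position: [0.5308, 0.0087, 0.2495]
tool_rot: [[-0.997, 0.072, 0.0], [0.072, 0.997, 0.001], [-0.0, 0.001, -1.0]]
ft_force: [-0.9, -0.5, -2.1]
grip_width: 0.0052
```

```bash
python3 - <<'E'
from h import *
where();plan([.532,.0072,.139],tool(86.3),n=4)
E
```

```text
t 27.68 p [0.5308 0.0087 0.2495] yang 85.87947035999812 z [ 0.0002  0.0006 -1.    ] grip 0.0051545152433321514 F [-0.9378 -0.4535 -2.0988] M [-0.0178 -0.0189 -0.0232] q [-11.9  19.1  75.4   0.   85.4 -97.7]
need rows 1.8 n 4 from [0.5308 0.0087 0.2495] grip 0.0051545152433321514
[[-0.01, -0.01, 0.55, 0.0, 0.0, -0.01], [-0.01, -0.01, 1.1, 0.0, 0.0, -0.03], [-0.02, -0.02, 1.66, 0.0, 0.0, -0.04], [-0.03, -0.03, 2.21, 0.0, 0.0, -0.05]]
```

>>> send_rows --pt "-0.02 -0.02 0.5 0 0 -0.06 0" --pt "-0.02 -0.02 1.2 0 0 -0.06 0" --pt "-0.02 -0.02 1.8 0 0 -0.06 0" --pt "-0.02 -0.02 2.2 0 0 -0.06 0" --pt "-0.02 -0.02 2.2 0 0 -0.06 0"

```text
time_s: 28.3
position: [0.5312, 0.0081, 0.1387]
tool_rot: [[-0.998, 0.062, -0.002], [0.062, 0.998, 0.001], [0.002, 0.001, -1.0]]
ft_force: [0.7, -0.1, -1.6]
grip_width: 0.0046
```

```bash
python3 - <<'E'
from h import *
grab("side");where();plan([.532,.0072,.101],tool(86.3),n=3);im,d,s=grab("wrist");cv2.imwrite("pics/w20.png",im[:,:,::-1])
E
```

```text
t 28.35 p [0.5319 0.0078 0.1398] yang 86.44510721881382 z [-0.      0.0002 -1.    ] grip 0.004705242666689524 F [ 0.3704  0.4456 -2.42  ] M [-0.0036  0.0056 -0.0391] q [-11.9  25.   85.6   0.   69.4 -98.4]
need rows 0.6 n 3 from [0.5319 0.0078 0.1398] grip 0.004705242666689524
[[-0.0, -0.0, 0.26, 0.0, -0.0, 0.01], [-0.0, -0.01, 0.52, 0.0, -0.0, 0.01], [-0.0, -0.01, 0.78, 0.0, -0.0, 0.02]]
```

View pics/w20.png

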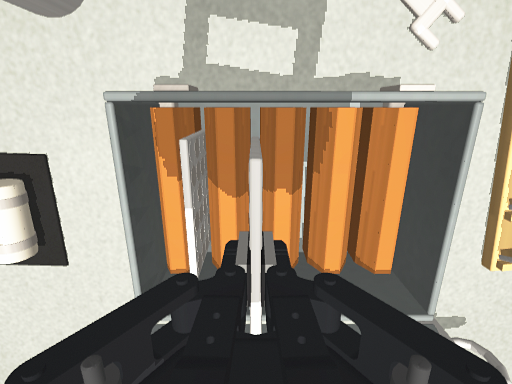

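>>> send_rows --pt "0 -0.02 0.3 0 0 0 0" --pt "0 -0.02 0.55 0 0 0 0" --pt "0 -0.02 0.75 0 0 0 0" --pt "0 -0.02 0.95 0 0 0 0" --pt "0 -0.02 1.15 0 0 0 0"

```text
time_s: 29.02
position: [0.5322, 0.0061, 0.0815]
tool_rot: [[-0.998, 0.062, 0.0], [0.062, 0.998, -0.0], [-0.0, -0.0, -1.0]]
ft_force: [-0.5, -0.2, -1.9]
grip_width: 0.0046
```

>>> send_rows --pt "0 0 0.1 0 0 0 0" --pt "0 0 0.17 0 0 0 0" --pt "0 0 0.2 0 0 0 0"

```text
time_s: 29.4
position: [0.5322, 0.0061, 0.072]
tool_rot: [[-0.998, 0.062, 0.0], [0.062, 0.998, -0.0], [-0.0, -0.0, -1.0]]
ft_force: [-0.6, 1.0, -1.3]
grip_width: 0.0045
```

>>> send_rows --pt "0 0 0.02 0 0 0 0" --pt "0 0 0.0 0 0 0 24" --pt "0 0 -0.04 0 0 0 24" --pt "0 0 -0.6 0 0 0 24" --pt "0 0 -1.4 0 0 0 24"

```text
time_s: 30.02
position: [0.5317, 0.0061, 0.1425]
tool_rot: [[-0.998, 0.062, -0.002], [0.062, 0.998, 0.0], [0.002, 0.0, -1.0]]
ft_force: [-0.2, 0.7, -0.5]
grip_width: 0.0241
```

>>> send_rows --pt "0 0 -0.8 0 0 0 30" --pt "0 0 -1.6 0 0 0 30"

```text
time_s: 30.28
position: [0.5319, 0.0061, 0.2237]
tool_rot: [[-0.998, 0.062, 0.001], [0.062, 0.998, -0.0], [-0.001, -0.0, -1.0]]
ft_force: [0.6, 0.0, 0.2]
grip_width: 0.0297
```

```bash
python3 - <<'E'
from h import *
where();im,d,s=grab("wrist");cv2.imwrite("pics/w21.png",im[:,:,::-1])
top=np.array([.5380,.3181,.1015]);g=top-.027*u();print(g)
plan(g+.10*u(),tool(3.1,20))
E
```

```text
t 30.27 p [0.5319 0.0061 0.2237] yang 86.42419729887723 z [ 0.0008 -0.0003 -1.    ] grip 0.02974679364076993 F [0.5887 0.003  0.1535] M [-0.0123 -0.032   0.0537] q [-12.1  20.3  78.   -0.   81.6 -98.5]
[0.5472 0.3186 0.0761]
need rows 8.5 n 9 from [0.5337 0.0058 0.2291] grip 0.02983914966255893
[[0.09, 0.69, 0.13, -0.22, -0.19, 1.15], [0.18, 1.37, 0.26, -0.44, -0.39, 2.29], [0.27, 2.06, 0.39, -0.67, -0.58, 3.44], [0.36, 2.75, 0.52, -0.89, -0.78, 4.58], [0.45, 3.44, 0.65, -1.11, -0.97, 5.73]]
```

View pics/w21.png

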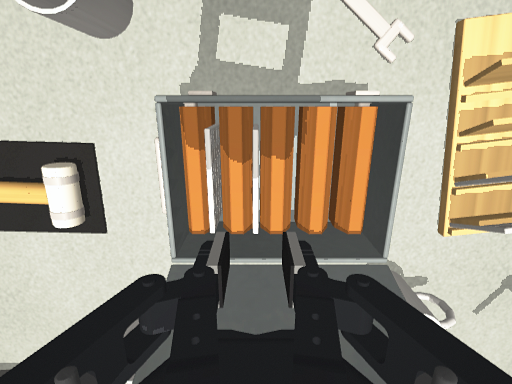

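Two plaques stand in the left slots. On to the third.

>>> send_rows --pt "0.09 0.69 0 -0.22 -0.19 1.15 30" --pt "0.18 1.37 0 -0.44 -0.39 2.3 30" --pt "0.27 2.06 0.1 -0.67 -0.58 3.44 30" --pt "0.36 2.75 0.2 -0.89 -0.78 4.58 30" --pt "0.45 3.44 0.3 -1.11 -0.97 5.73 30"

```text
time_s: 30.95
position: [0.5202, 0.1801, 0.2071]
tool_rot: [[-0.638, 0.747, 0.186], [0.767, 0.637, 0.076], [-0.062, 0.191, -0.98]]
ft_force: [-0.3, -0.2, 0.9]
grip_width: 0.0301
```

```bash
python3 - <<'E'
from h import *
where();top=np.array([.5380,.3181,.1015]);g=top-.027*u()
plan(g+.10*u(),tool(3.1,20))
E
```

```text
t 30.95 p [0.5202 0.1801 0.2071] yang 40.460262715207506 z [ 0.1863  0.0756 -0.9796] grip 0.030116070078644936 F [-0.2561 -0.2334  0.9006] M [-0.0365  0.0568  0.0082] q [  5.2  18.1  85.2   3.7  65.6 -36.1]
need rows 3.8 n 4 from [0.5202 0.1801 0.2071] grip 0.030116070078644936
[[0.56, 0.37, 0.23, -0.23, -0.2, 1.13], [1.12, 0.75, 0.45, -0.47, -0.41, 2.27], [1.68, 1.12, 0.68, -0.7, -0.61, 3.4], [2.23, 1.49, 0.9, -0.94, -0.81, 4.53]]
```

>>> send_rows --pt "0.56 0.37 0.1 -0.23 -0.2 1.13 30" --pt "1.12 0.75 0.25 -0.47 -0.41 2.27 30" --pt "1.68 1.12 0.5 -0.7 -0.61 3.4 30" --pt "2.23 1.49 0.8 -0.94 -0.81 4.53 30" --pt "2.23 1.49 0.9 -0.94 -0.81 4.53 30"

```text
time_s: 31.58
position: [0.5113, 0.3173, 0.1692]
tool_rot: [[-0.062, 0.939, 0.339], [0.998, 0.059, 0.02], [-0.001, 0.34, -0.94]]
ft_force: [0.6, 0.2, 0.3]
grip_width: 0.0302
```

```bash
python3 - <<'E'
from h import *
grab("side");where();im,d,s=grab("wrist");tops(cloud("wrist",d,s));grab("top")
where();top=np.array([.5380,.3181,.1015]);g=top-.027*u()
plan(g,tool(3.1,20),n=4)
E
```

```text
t 31.62 p [0.5117 0.3162 0.1689] yang 3.6765462632457067 z [ 0.3385  0.0196 -0.9408] grip 0.030085240462547628 F [-0.0712 -0.564  -1.3811] M [-0.0302  0.1946 -0.0058] q [23.3 23.6 85.4 -8.4 52.6 23.7]
top 0.537 909 [0.539  0.3172] yaw 3.25 z 0.10116764000529231 0.31770111186452676
top 0.595 775 [0.5964 0.3197] yaw 3.08 z 0.10109293599582238 0.32047272912472746
t 31.73 p [0.5126 0.3149 0.1701] yang 3.567166887246358 z [ 0.3398  0.0193 -0.9403] grip 0.029804320658156892 F [ 0.4147 -0.1569  0.0458] M [-0.0031  0.1685 -0.013 ] q [23.2 23.5 85.3 -8.4 52.7 23.6]
need rows 1.7 n 4 from [0.5126 0.3149 0.1701] grip 0.029804320658156892
[[0.01, 0.0, 0.5, -0.0, -0.0, 0.01], [0.02, 0.01, 1.0, -0.01, -0.0, 0.03], [0.03, 0.01, 1.5, -0.01, -0.0, 0.04], [0.03, 0.02, 2.0, -0.01, -0.01, 0.05]]
```

>>> send_rows --pt "0.03 0.02 0.5 0 0 0.06 30" --pt "0.03 0.02 1.1 0 0 0.06 30" --pt "0.03 0.02 1.6 0 0 0.06 30" --pt "0.03 0.02 2.0 0 0 0.06 30" --pt "0.03 0.02 2.0 0 0 0.06 30"

```text
time_s: 32.35
position: [0.5475, 0.3181, 0.0755]
tool_rot: [[-0.051, 0.94, 0.339], [0.999, 0.048, 0.018], [0.001, 0.339, -0.941]]
ft_force: [0.3, -1.3, -0.0]
grip_width: 0.03
```

>>> send_rows --pt "0 0 0 0 0 0 0" --pt "0 0 0 0 0 0 0" --pt "0 0 0 0 0 0 0" --pt "0 0 0 0 0 0 0" --grip_force 60

```text
time_s: 32.85
position: [0.5473, 0.3191, 0.0771]
tool_rot: [[-0.052, 0.939, 0.341], [0.999, 0.049, 0.02], [0.002, 0.342, -0.94]]
ft_force: [-1.8, -0.4, 5.1]
grip_width: 0.0051
```

>>> send_rows --pt "0 0 -0.3 0 0 0 0" --pt "0 0 -0.9 0 0 0 0" --pt "0 0 -1.6 0 0 0 0" --pt "0 0 -2.3 0 0 0 0" --pt "0 0 -3.0 0 0 0 0"

```text
time_s: 33.48
position: [0.4952, 0.3159, 0.219]
tool_rot: [[-0.052, 0.939, 0.34], [0.999, 0.049, 0.02], [0.002, 0.341, -0.94]]
ft_force: [1.1, 0.0, -1.0]
grip_width: 0.0041
```

```bash
python3 - <<'E'
from h import *
im,d,s=grab("side");cv2.imwrite("pics/s22.png",im[:,:,::-1]);where()
plan([.535,.0555,.25],tool(86.3))
E
```

```text
t 33.52 p [0.4955 0.3167 0.2239] yang 2.948771514924886 z [ 0.3462  0.0228 -0.9379] grip 0.004683473986823868 F [0.9329 1.1201 2.9242] M [0.0332 0.1515 0.0661] q [24.1 19.1 82.7 -8.1 59.4 24.1]
need rows 8.5 n 9 from [0.4955 0.3167 0.2239] grip 0.004683473986823868
[[-0.58, 0.07, -0.04, 0.23, 0.2, -1.14], [-1.17, 0.15, -0.07, 0.47, 0.4, -2.29], [-1.75, 0.22, -0.11, 0.7, 0.61, -3.43], [-2.34, 0.3, -0.15, 0.93, 0.81, -4.58], [-2.92, 0.37, -0.19, 1.16, 1.01, -5.72]]
```

View pics/s22.png

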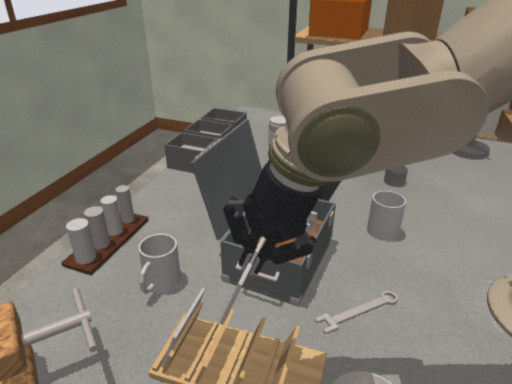

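>>> send_rows --pt "-0.58 0.07 -0.04 0.23 0.2 -1.14 0" --pt "-1.17 0.15 -0.07 0.47 0.4 -2.29 0" --pt "-1.75 0.22 -0.11 0.7 0.6 -3.43 0" --pt "-2.34 0.3 -0.15 0.93 0.8 -4.58 0" --pt "-2.92 0.37 -0.19 1.16 1.0 -5.72 0"

```text
time_s: 34.15
position: [0.5178, 0.1699, 0.2326]
tool_rot: [[-0.76, 0.634, 0.143], [0.647, 0.759, 0.073], [-0.063, 0.148, -0.987]]
ft_force: [1.2, 0.4, -2.7]
grip_width: 0.0049
```

```bash
python3 - <<'E'
from h import *
where();plan([.535,.0555,.25],tool(86.3))
E
```

```text
t 34.15 p [0.5178 0.1699 0.2326] yang 50.12004318387517 z [ 0.1433  0.0728 -0.987 ] grip 0.004869004277282886 F [ 1.236   0.3649 -2.6718] M [-0.0278  0.0756  0.007 ] q [  4.   17.3  81.6   3.8  72.6 -46.7]
need rows 3.8 n 4 from [0.5178 0.1699 0.2326] grip 0.004869004277282886
[[-0.44, -0.37, -0.12, 0.22, 0.19, -1.14], [-0.88, -0.73, -0.23, 0.44, 0.39, -2.27], [-1.32, -1.1, -0.35, 0.66, 0.58, -3.41], [-1.76, -1.47, -0.46, 0.89, 0.77, -4.55]]
```

>>> send_rows --pt "-0.44 -0.37 -0.12 0.22 0.19 -1.14 0" --pt "-0.88 -0.73 -0.23 0.44 0.39 -2.27 0" --pt "-1.32 -1.1 -0.35 0.66 0.58 -3.41 0" --pt "-1.76 -1.47 -0.46 0.89 0.77 -4.55 0" --pt "-1.76 -1.47 -0.46 0.89 0.77 -4.6 0"

```text
time_s: 34.78
position: [0.5348, 0.0553, 0.2497]
tool_rot: [[-0.998, 0.064, 0.002], [0.064, 0.998, -0.001], [-0.002, -0.001, -1.0]]
ft_force: [-0.5, 0.1, -1.5]
grip_width: 0.0051
```

>>> send_rows --pt "0 0 0 0 0 0 0"

```text
time_s: 34.9
position: [0.534, 0.057, 0.2495]
tool_rot: [[-0.998, 0.064, 0.002], [0.064, 0.998, -0.0], [-0.002, 0.0, -1.0]]
ft_force: [-0.1, -0.2, -2.3]
grip_width: 0.0049
```

```bash
python3 - <<'E'
from h import *
where();plan([.535,.0552,.139],tool(86.3),n=4)
E
```

```text
t 34.9 p [0.534  0.057  0.2495] yang 86.33239231599488 z [ 0.0015 -0.     -1.    ] grip 0.004871889468953824 F [-0.0774 -0.2336 -2.2721] M [ 0.0563  0.047  -0.0061] q [ -6.6  19.7  74.5   0.   85.7 -92.9]
need rows 1.8 n 4 from [0.534  0.057  0.2495] grip 0.004871889468953824
[[-0.0, -0.01, 0.55, 0.0, 0.0, 0.0], [-0.01, -0.02, 1.1, 0.0, 0.01, 0.0], [-0.01, -0.03, 1.66, 0.0, 0.01, 0.0], [-0.02, -0.03, 2.21, 0.0, 0.01, 0.0]]
```

>>> send_rows --pt "-0.02 -0.03 0.5 0 0 0 0" --pt "-0.02 -0.03 1.2 0 0 0 0" --pt "-0.02 -0.03 1.8 0 0 0 0" --pt "-0.02 -0.03 2.2 0 0 0 0" --pt "-0.02 -0.03 2.2 0 0 0 0"

```text
time_s: 35.52
position: [0.5344, 0.0557, 0.1386]
tool_rot: [[-0.998, 0.063, -0.001], [0.063, 0.998, 0.0], [0.001, -0.0, -1.0]]
ft_force: [-0.1, 0.2, -1.5]
grip_width: 0.0051
```

```bash
python3 - <<'E'
from h import *
grab("side");where();plan([.535,.0552,.101],tool(86.3),n=3);im,d,s=grab("wrist");cv2.imwrite("pics/w23.png",im[:,:,::-1])
E
```

```text
t 35.58 p [0.5352 0.0555 0.1398] yang 86.414233515567 z [ 0.0013 -0.0003 -1.    ] grip 0.004675745189426694 F [ 0.3274  0.2861 -1.2858] M [-0.0622  0.0113 -0.0311] q [ -6.7  25.5  84.7  -0.   69.8 -93.1]
need rows 0.6 n 3 from [0.5352 0.0555 0.1398] grip 0.004675745189426694
[[0.0, -0.0, 0.26, -0.0, 0.0, 0.0], [0.0, -0.0, 0.52, -0.0, 0.01, 0.01], [0.0, -0.01, 0.78, -0.0, 0.01, 0.01]]
```

View pics/w23.png

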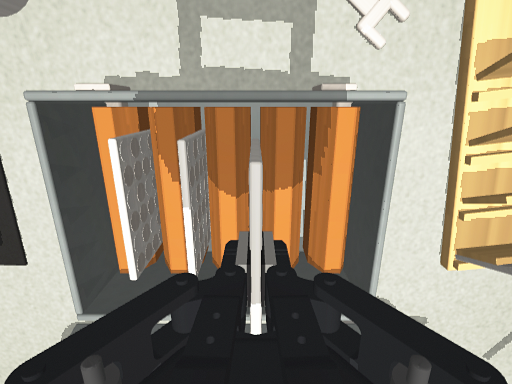

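>>> send_rows --pt "0 0 0.3 0 0 0 0" --pt "0 0 0.55 0 0 0 0" --pt "0 0 0.75 0 0 0 0" --pt "0 0 0.95 0 0 0 0" --pt "0 0 1.15 0 0 0 0"

```text
time_s: 36.25
position: [0.5356, 0.0548, 0.0817]
tool_rot: [[-0.998, 0.063, 0.002], [0.063, 0.998, -0.001], [-0.002, -0.001, -1.0]]
ft_force: [0.1, -0.3, -1.7]
grip_width: 0.0049
```

>>> send_rows --pt "0 0 0.1 0 0 0 0" --pt "0 0 0.17 0 0 0 0" --pt "0 0 0.2 0 0 0 0"

```text
time_s: 36.62
position: [0.5356, 0.0547, 0.0721]
tool_rot: [[-0.998, 0.062, 0.002], [0.062, 0.998, -0.001], [-0.002, -0.001, -1.0]]
ft_force: [0.2, -0.7, -1.6]
grip_width: 0.0047
```

>>> send_rows --pt "0 0 0.02 0 0 0 0" --pt "0 0 0.0 0 0 0 24" --pt "0 0 -0.04 0 0 0 24" --pt "0 0 -0.6 0 0 0 24" --pt "0 0 -1.4 0 0 0 24"

```text
time_s: 37.25
position: [0.535, 0.0548, 0.1427]
tool_rot: [[-0.998, 0.062, -0.0], [0.062, 0.998, -0.0], [0.0, -0.0, -1.0]]
ft_force: [0.6, 0.6, 0.5]
grip_width: 0.0238
```

>>> send_rows --pt "0 0 -0.8 0 0 0 30" --pt "0 0 -1.6 0 0 0 30"

```text
time_s: 37.5
position: [0.5351, 0.0549, 0.2239]
tool_rot: [[-0.998, 0.062, 0.002], [0.062, 0.998, -0.001], [-0.002, -0.001, -1.0]]
ft_force: [0.3, -1.9, -0.3]
grip_width: 0.0303
```

```bash
python3 - <<'E'
from h import *
where();im,d,s=grab("wrist");cv2.imwrite("pics/w24.png",im[:,:,::-1])
top=np.array([.5962,.3196,.1015]);g=top-.027*u();print(g)
plan(g+.10*u(),tool(3.1,20))
E
```

```text
t 37.5 p [0.5351 0.0549 0.2239] yang 86.4220963107862 z [ 0.0024 -0.0007 -1.    ] grip 0.030266603503128146 F [ 0.3487 -1.8754 -0.3359] M [0.0266 0.0084 0.041 ] q [ -6.7  20.9  77.1  -0.   81.9 -93.2]
[0.6054 0.3201 0.0761]
need rows 8.5 n 9 from [0.5369 0.0548 0.2293] grip 0.029876184654670644
[[-0.04, 0.59, 0.13, -0.22, -0.19, 1.15], [-0.08, 1.18, 0.26, -0.44, -0.39, 2.29], [-0.11, 1.77, 0.39, -0.66, -0.58, 3.44], [-0.15, 2.36, 0.53, -0.88, -0.78, 4.58], [-0.19, 2.95, 0.66, -1.1, -0.97, 5.73]]
```

View pics/w24.png

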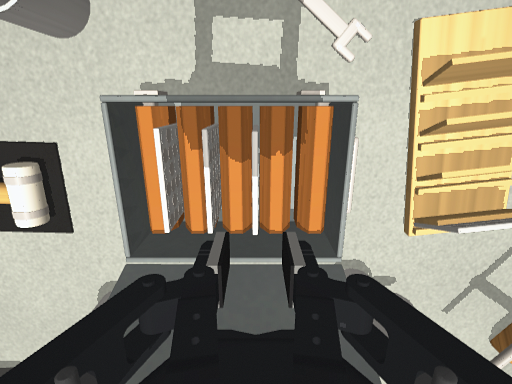

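>>> send_rows --pt "-0.04 0.59 0 -0.22 -0.19 1.15 30" --pt "-0.08 1.18 0 -0.44 -0.39 2.3 30" --pt "-0.11 1.77 0.1 -0.67 -0.58 3.44 30" --pt "-0.15 2.36 0.2 -0.89 -0.78 4.58 30" --pt "-0.19 2.95 0.3 -1.11 -0.97 5.73 30"

```text
time_s: 38.17
position: [0.5541, 0.2023, 0.2072]
tool_rot: [[-0.638, 0.747, 0.188], [0.767, 0.637, 0.075], [-0.064, 0.192, -0.979]]
ft_force: [-0.1, 0.2, 0.7]
grip_width: 0.0303
```

```bash
python3 - <<'E'
from h import *
where();top=np.array([.5962,.3196,.1015]);g=top-.027*u()
plan(g+.10*u(),tool(3.1,20))
E
```

```text
t 38.17 p [0.5541 0.2023 0.2072] yang 40.47416030561142 z [ 0.1877  0.0751 -0.9794] grip 0.03031587502306552 F [-0.0584  0.1699  0.6704] M [-0.0518  0.0798 -0.0696] q [  7.3  21.9  79.2   3.1  67.6 -33.8]
need rows 3.8 n 4 from [0.5541 0.2023 0.2072] grip 0.03031587502306552
[[0.4, 0.4, 0.24, -0.23, -0.2, 1.13], [0.8, 0.8, 0.48, -0.46, -0.4, 2.27], [1.2, 1.19, 0.72, -0.7, -0.6, 3.4], [1.61, 1.59, 0.97, -0.93, -0.8, 4.53]]
```

>>> send_rows --pt "0.4 0.4 0.1 -0.23 -0.2 1.13 30" --pt "0.8 0.8 0.3 -0.46 -0.4 2.27 30" --pt "1.2 1.19 0.55 -0.7 -0.6 3.4 30" --pt "1.6 1.59 0.85 -0.93 -0.8 4.53 30" --pt "1.6 1.59 0.97 -0.93 -0.8 4.55 30"

```text
time_s: 38.8
position: [0.5699, 0.319, 0.1687]
tool_rot: [[-0.06, 0.939, 0.339], [0.998, 0.056, 0.02], [-0.0, 0.34, -0.941]]
ft_force: [0.3, 0.7, 0.2]
grip_width: 0.0297
```

```bash
python3 - <<'E'
from h import *
grab("side");where();im,d,s=grab("wrist");tops(cloud("wrist",d,s));grab("top")
where();top=np.array([.5964,.3196,.1015]);g=top-.027*u()
plan(g,tool(3.1,20),n=4)
E
```

```text
t 38.85 p [0.5701 0.3177 0.1682] yang 3.5176365394605345 z [ 0.3378  0.0195 -0.941 ] grip 0.02995685899314472 F [-0.0729  0.0799 -0.595 ] M [-0.0334  0.1986 -0.0027] q [21.1 28.1 77.5 -7.2 55.8 20.7]
top 0.595 915 [0.5969 0.3193] yaw 3.25 z 0.10118814130003473 0.31962228954185823
t 38.95 p [0.5708 0.3165 0.1696] yang 3.409686189742199 z [ 0.3392  0.0194 -0.9405] grip 0.029668801030448944 F [-0.1063 -0.3387  1.3529] M [-0.0358  0.1747 -0.0187] q [21.  28.  77.4 -7.2 55.8 20.7]
need rows 1.7 n 4 from [0.5708 0.3165 0.1696] grip 0.029668801030448944
[[0.01, 0.01, 0.5, -0.0, -0.0, 0.01], [0.02, 0.01, 1.0, -0.01, -0.0, 0.02], [0.02, 0.02, 1.5, -0.01, -0.01, 0.03], [0.03, 0.02, 2.0, -0.02, -0.01, 0.04]]
```

>>> send_rows --pt "0.03 0.02 0.5 0 0 0.04 30" --pt "0.03 0.02 1.1 0 0 0.04 30" --pt "0.03 0.02 1.6 0 0 0.04 30" --pt "0.03 0.02 2.0 0 0 0.04 30" --pt "0.03 0.02 2.0 0 0 0.04 30"

```text
time_s: 39.58
position: [0.6056, 0.3198, 0.0749]
tool_rot: [[-0.052, 0.94, 0.338], [0.999, 0.048, 0.019], [0.001, 0.338, -0.941]]
ft_force: [-0.8, -0.6, 1.0]
grip_width: 0.03
```

>>> send_rows --pt "0 0 0 0 0 0 0" --pt "0 0 0 0 0 0 0" --pt "0 0 0 0 0 0 0" --pt "0 0 0 0 0 0 0" --grip_force 60

```text
time_s: 40.08
position: [0.6056, 0.3208, 0.0767]
tool_rot: [[-0.053, 0.939, 0.341], [0.999, 0.049, 0.02], [0.002, 0.341, -0.94]]
ft_force: [-2.7, -0.6, 5.3]
grip_width: 0.0047
```

>>> send_rows --pt "0 0 -0.3 0 0 0 0" --pt "0 0 -0.9 0 0 0 0" --pt "0 0 -1.6 0 0 0 0" --pt "0 0 -2.3 0 0 0 0" --pt "0 0 -3.0 0 0 0 0"

```text
time_s: 40.7
position: [0.5537, 0.3177, 0.2186]
tool_rot: [[-0.052, 0.939, 0.34], [0.999, 0.049, 0.02], [0.002, 0.34, -0.94]]
ft_force: [0.6, 0.5, -1.4]
grip_width: 0.0045
```

```bash
python3 - <<'E'
from h import *
im,d,s=grab("side");cv2.imwrite("pics/s25.png",im[:,:,::-1]);where()
plan([.538,.1032,.25],tool(86.3))
E
```

```text
t 40.75 p [0.5539 0.3185 0.2239] yang 2.960231771543211 z [ 0.3462  0.0227 -0.9379] grip 0.004723543100742504 F [0.4802 2.3147 3.7174] M [0.0392 0.1367 0.0052] q [21.8 23.8 75.1 -7.  61.9 21.1]
need rows 8.5 n 9 from [0.5539 0.3185 0.2239] grip 0.004723543100742504
[[-0.48, -0.04, -0.08, 0.23, 0.2, -1.14], [-0.95, -0.07, -0.16, 0.47, 0.4, -2.29], [-1.43, -0.11, -0.23, 0.7, 0.61, -3.43], [-1.9, -0.14, -0.31, 0.93, 0.81, -4.58], [-2.38, -0.18, -0.39, 1.16, 1.01, -5.72]]
```

View pics/s25.png

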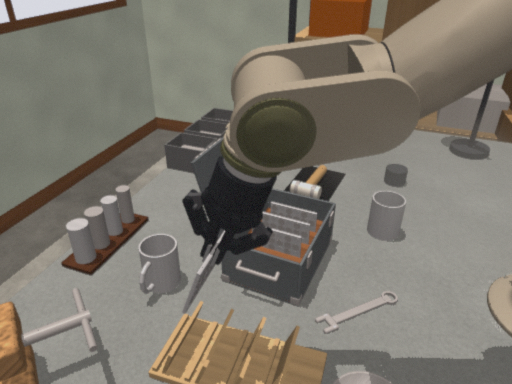

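>>> send_rows --pt "-0.48 -0.04 -0.08 0.23 0.2 -1.14 0" --pt "-0.95 -0.07 -0.16 0.47 0.4 -2.29 0" --pt "-1.43 -0.11 -0.23 0.7 0.6 -3.43 0" --pt "-1.9 -0.14 -0.31 0.93 0.8 -4.58 0" --pt "-2.38 -0.18 -0.39 1.16 1.0 -5.72 0"

```text
time_s: 41.38
position: [0.5454, 0.1973, 0.2322]
tool_rot: [[-0.76, 0.634, 0.143], [0.647, 0.759, 0.073], [-0.062, 0.148, -0.987]]
ft_force: [0.2, 1.2, -1.1]
grip_width: 0.0044
```

```bash
python3 - <<'E'
from h import *
where();plan([.538,.1032,.25],tool(86.3))
E
```

```text
t 41.38 p [0.5454 0.1973 0.2322] yang 50.128400347827736 z [ 0.1429  0.0728 -0.9871] grip 0.0043581790481507544 F [ 0.1861  1.219  -1.1441] M [-0.0464  0.1082  0.0224] q [  6.8  20.8  76.3   3.3  74.2 -43.8]
need rows 3.8 n 4 from [0.5454 0.1973 0.2322] grip 0.0043581790481507544
[[-0.28, -0.37, -0.13, 0.22, 0.19, -1.14], [-0.56, -0.73, -0.25, 0.44, 0.39, -2.27], [-0.85, -1.1, -0.38, 0.66, 0.58, -3.41], [-1.13, -1.47, -0.51, 0.88, 0.77, -4.55]]
```

>>> send_rows --pt "-0.28 -0.37 -0.13 0.22 0.19 -1.14 0" --pt "-0.56 -0.73 -0.25 0.44 0.39 -2.27 0" --pt "-0.85 -1.1 -0.38 0.66 0.58 -3.41 0" --pt "-1.13 -1.47 -0.51 0.89 0.77 -4.55 0" --pt "-1.13 -1.47 -0.51 0.89 0.77 -4.6 0"

```text
time_s: 42.0
position: [0.5381, 0.1032, 0.25]
tool_rot: [[-0.998, 0.064, 0.002], [0.064, 0.998, -0.001], [-0.002, -0.001, -1.0]]
ft_force: [0.2, 0.5, -0.7]
grip_width: 0.0046
```

>>> send_rows --pt "0 0 0 0 0 0 0"

```text
time_s: 42.12
position: [0.5377, 0.1045, 0.2496]
tool_rot: [[-0.998, 0.064, 0.001], [0.064, 0.998, 0.0], [-0.001, 0.0, -1.0]]
ft_force: [-0.6, 0.5, -2.0]
grip_width: 0.0046
```

```bash
python3 - <<'E'
from h import *
where();plan([.538,.1032,.139],tool(86.3),n=4)
E
```

```text
t 42.12 p [0.5377 0.1045 0.2496] yang 86.31077807645237 z [ 0.0014  0.     -1.    ] grip 0.004612751505443179 F [-0.6253  0.5383 -2.0249] M [-0.0237  0.0097 -0.0765] q [ -1.4  20.8  72.8   0.   86.3 -87.7]
need rows 1.8 n 4 from [0.5377 0.1045 0.2496] grip 0.004612751505443179
[[-0.0, -0.01, 0.55, 0.0, 0.0, 0.0], [-0.0, -0.01, 1.11, 0.0, 0.0, 0.0], [-0.0, -0.02, 1.66, 0.0, 0.01, 0.0], [-0.0, -0.03, 2.21, 0.0, 0.01, 0.0]]
```

>>> send_rows --pt "0 -0.02 0.5 0 0 0 0" --pt "0 -0.02 1.2 0 0 0 0" --pt "0 -0.02 1.8 0 0 0 0" --pt "0 -0.02 2.2 0 0 0 0" --pt "0 -0.02 2.2 0 0 0 0"

```text
time_s: 42.75
position: [0.5371, 0.1036, 0.1386]
tool_rot: [[-0.998, 0.063, -0.002], [0.063, 0.998, -0.0], [0.002, -0.0, -1.0]]
ft_force: [-0.2, -1.0, -1.7]
grip_width: 0.0048
```

```bash
python3 - <<'E'
from h import *
grab("side");where();plan([.538,.1032,.101],tool(86.3),n=3);im,d,s=grab("wrist");cv2.imwrite("pics/w26.png",im[:,:,::-1])
E
```

```text
t 42.8 p [0.5378 0.1035 0.1398] yang 86.40608632269475 z [ 0.0007 -0.0004 -1.    ] grip 0.004976988497283766 F [ 0.429  -0.7212 -0.8738] M [-0.0075  0.0162  0.0399] q [ -1.5  26.4  83.1  -0.   70.5 -87.9]
need rows 0.6 n 3 from [0.5378 0.1035 0.1398] grip 0.004976988497283766
[[-0.0, -0.0, 0.26, -0.0, 0.0, 0.0], [-0.0, -0.0, 0.52, -0.0, 0.0, 0.01], [-0.0, -0.0, 0.78, -0.0, 0.01, 0.01]]
```

View pics/w26.png

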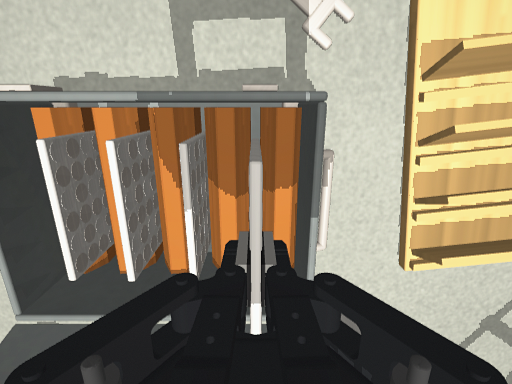

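>>> send_rows --pt "0 0 0.3 0 0 0 0" --pt "0 0 0.55 0 0 0 0" --pt "0 0 0.75 0 0 0 0" --pt "0 0 0.95 0 0 0 0" --pt "0 0 1.15 0 0 0 0"

```text
time_s: 43.48
position: [0.5381, 0.1028, 0.0816]
tool_rot: [[-0.998, 0.062, 0.001], [0.062, 0.998, -0.001], [-0.001, -0.001, -1.0]]
ft_force: [-0.8, -0.2, -1.2]
grip_width: 0.0051
```

>>> send_rows --pt "0 0 0.1 0 0 0 0" --pt "0 0 0.17 0 0 0 0" --pt "0 0 0.2 0 0 0 0"

```text
time_s: 43.85
position: [0.5381, 0.1028, 0.0722]
tool_rot: [[-0.998, 0.062, 0.001], [0.062, 0.998, -0.001], [-0.001, -0.001, -1.0]]
ft_force: [0.0, 0.8, -1.0]
grip_width: 0.0046
```

>>> send_rows --pt "0 0 0.02 0 0 0 0" --pt "0 0 0.0 0 0 0 24" --pt "0 0 -0.04 0 0 0 24" --pt "0 0 -0.6 0 0 0 24" --pt "0 0 -1.4 0 0 0 24"

```text
time_s: 44.48
position: [0.5376, 0.1028, 0.1427]
tool_rot: [[-0.998, 0.062, -0.001], [0.062, 0.998, -0.001], [0.001, -0.001, -1.0]]
ft_force: [-0.1, 0.1, 0.7]
grip_width: 0.0239
```

>>> send_rows --pt "0 0 -0.8 0 0 0 30" --pt "0 0 -1.8 0 0 0 30" --pt "0 0 -2.2 0 0 0 30"

```text
time_s: 44.85
position: [0.5384, 0.103, 0.2557]
tool_rot: [[-0.998, 0.062, 0.006], [0.062, 0.998, -0.001], [-0.006, -0.0, -1.0]]
ft_force: [0.3, -0.4, 0.1]
grip_width: 0.0296
```

```bash
python3 - <<'E'
from h import *
where();im,d,s=grab("wrist");cv2.imwrite("pics/w27.png",im[:,:,::-1])
P=cloud("wrist",d,s);q=P[~np.isnan(P[...,0])]
a=np.radians(-3.7);c=np.array([.5335,.0316])
L=np.stack([(q[:,:2]-c)@[np.cos(a),np.sin(a)],(q[:,:2]-c)@[-np.sin(a),np.cos(a)],q[:,2]],1)
for k in [-.072,-.024,.024,.072]:
    w=L[(abs(L[:,1]-k)<.02)&(abs(L[:,0])<.075)&(L[:,2]>.085)&(L[:,2]<.104)]
    t=w[w[:,2]>.091]
    print(k,len(w),w[:,2].max() if len(w) else None,rect(t[:,:2]) if len(t) else None)
im,d,s=grab("side");cv2.imwrite("pics/s27.png",im[:,:,::-1])
S=cloud("side",d);w=S[np.all((S>[.63,.1,.12])&(S<[.72,.16,.3]),2)]
# lid near edge line
pp=S.reshape(-1,3);w=pp[np.all((pp>[.60,-.06,.14])&(pp<[.72,.13,.26]),1)]
f=np.polyfit(w[:,2],w[:,0],1);print("lid lean dx/dz",f,len(w),"angle",np.pi/2+np.arctan(f[0]))
E
```

```text
t 44.85 p [0.5384 0.103  0.2557] yang 86.43636410524769 z [ 0.0063 -0.0008 -1.    ] grip 0.029562608082579 F [ 0.3409 -0.419   0.1017] M [-0.0368  0.0381 -0.0411] q [ -1.5  20.5  72.2  -0.   86.9 -88. ]
-0.072 917 0.09862680883169034 (array([ 0.0013, -0.0714]), array([0.1092, 0.0072]), 0.24925875663757324)
-0.024 783 0.09911045477055791 (array([ 0.0018, -0.0253]), array([0.1086, 0.0067]), 0.2484874278306961)
0.024 642 0.09898649868947884 (array([0.0029, 0.0236]), array([0.1087, 0.0064]), 0.20135541260242462)
0.072 505 0.09923777798524419 (array([0.0025, 0.0719]), array([0.1097, 0.0055]), 0.38967424631118774)
lid lean dx/dz [0.3017 0.5877] 3040 angle 1.8638088265524424
```

View pics/w27.png

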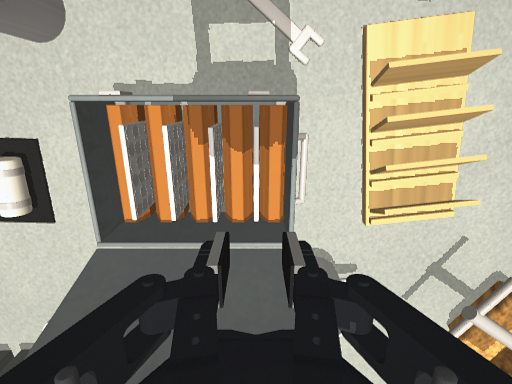

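View pics/s27.png

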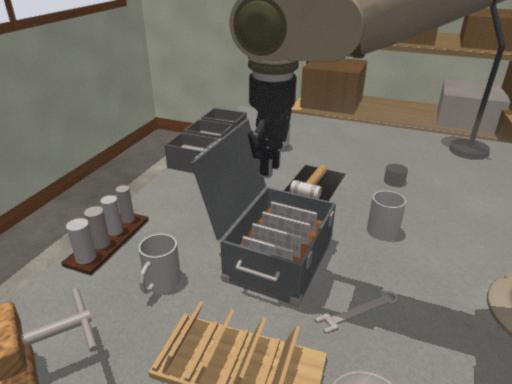

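```bash
python3 - <<'E'
from h import *
plan([.60,.06,.34],tool(86.3));plan([.732,.019,.33],tool(86.3))
E
```

```text
need rows 1.9 n 2 from [0.5385 0.103  0.2548] grip 0.029979168289257008
[[-0.65, -0.39, -0.85, -0.0, 0.02, 0.01], [-1.29, -0.78, -1.7, -0.0, 0.05, 0.02]]
need rows 3.7 n 4 from [0.5385 0.103  0.2548] grip 0.029979168289257008
[[-0.99, -0.36, -0.37, -0.0, 0.01, 0.0], [-1.99, -0.72, -0.74, -0.0, 0.02, 0.01], [-2.98, -1.08, -1.11, -0.0, 0.03, 0.01], [-3.98, -1.44, -1.48, -0.0, 0.05, 0.02]]
```

>>> send_rows --pt "-0.3 -0.39 -0.85 0 0 0 0" --pt "-1.0 -0.7 -1.6 0 0 0 0" --pt "-2.0 -1.0 -1.6 0 0 0 0" --pt "-3.0 -1.3 -1.5 0 0 0 0" --pt "-3.95 -1.44 -1.5 0 0 0 0"

```text
time_s: 45.58
position: [0.7317, 0.0177, 0.3255]
tool_rot: [[-0.998, 0.063, -0.001], [0.063, 0.998, -0.0], [0.001, -0.0, -1.0]]
ft_force: [0.7, 0.8, 0.9]
grip_width: 0.0
```

```bash
python3 - <<'E'
from h import *
im,d,s=grab("side");cv2.imwrite("pics/s28.png",im[:,:,::-1]);where();plan([.732,.019,.222],tool(86.3),n=3)
S=cloud("side",d).reshape(-1,3);w=S[np.all((S>[.63,-.05,.2])&(S<[.73,.1,.26]),1)]
print(len(w))
E
```

```text
t 45.62 p [0.7363 0.0161 0.321 ] yang 86.30814327207726 z [-0.0034 -0.0002 -1.    ] grip 4.231009408165065e-05 F [ 3.0316 -1.592  -1.8114] M [-0.0394 -0.122  -0.0197] q [ -7.9  43.1  21.8  -0.  115.4 -94.2]
need rows 1.7 n 3 from [0.7363 0.0161 0.321 ] grip 4.231009408165065e-05
[[0.03, 0.02, 0.66, -0.0, -0.01, 0.0], [0.06, 0.03, 1.32, -0.0, -0.02, 0.0], [0.08, 0.05, 1.98, -0.0, -0.02, 0.0]]
1234
```

View pics/s28.png

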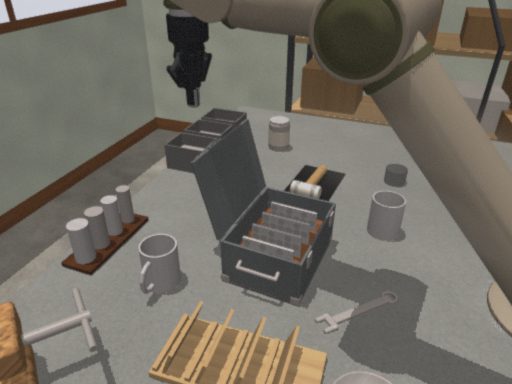

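>>> send_rows --pt "0.04 0.03 0.6 0 0 0 0" --pt "0.04 0.03 1.2 0 0 0 0" --pt "0.04 0.03 1.7 0 0 0 0" --pt "0.04 0.03 1.95 0 0 0 0" --pt "0.04 0.03 1.95 0 0 0 0"

```text
time_s: 46.25
position: [0.7284, 0.0204, 0.2289]
tool_rot: [[-0.998, 0.062, -0.001], [0.062, 0.998, -0.0], [0.001, -0.0, -1.0]]
ft_force: [0.6, 0.2, -0.3]
grip_width: -0.0002
```

```bash
python3 - <<'E'
from h import *
im,d,s=grab("side");cv2.imwrite("pics/s29.png",im[60:240,130:330,::-1].repeat(3,0).repeat(3,1));where()
E
```

```text
t 46.3 p [0.7287 0.0204 0.2302] yang 86.43096639974912 z [ 0.0013 -0.0007 -1.    ] grip -0.00021056089725981245 F [ 0.4896 -0.7537  0.0624] M [ 0.0113 -0.0083 -0.0235] q [ -7.7  41.5  39.1  -0.   99.3 -94.1]
```

View pics/s29.png

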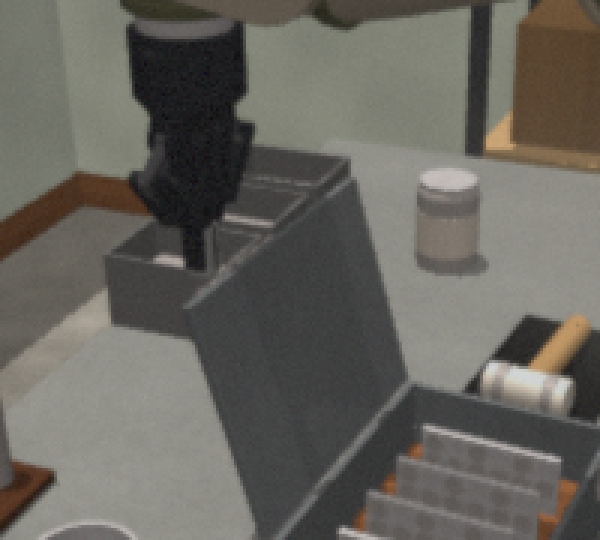

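>>> send_rows --pt "0 0 0.15 0 0 0 0" --pt "0 0 0.26 0 0 0 0" --pt "0.2 0 0.26 0 0 0 0" --pt "0.4 0 0.24 0 0 0 0" --pt "0.6 0 0.2 0 0 0 0"

```text
time_s: 46.92
position: [0.6989, 0.0222, 0.2207]
tool_rot: [[-0.998, 0.062, 0.004], [0.062, 0.998, -0.001], [-0.004, -0.001, -1.0]]
ft_force: [2.8, 0.3, 3.2]
grip_width: -0.0003
```

```bash
python3 - <<'E'
from h import *
im,d,s=grab("side");cv2.imwrite("pics/s30.png",im[60:240,130:330,::-1].repeat(3,0).repeat(3,1));where()
E
```

```text
t 46.98 p [0.6977 0.0224 0.2211] yang 86.43805966392513 z [ 0.0023 -0.0009 -1.    ] grip 0.00016002701884328707 F [0.5217 0.9471 0.7713] M [-0.0666 -0.1249 -0.0416] q [ -7.8  37.9  47.7  -0.   94.3 -94.3]
```

View pics/s30.png

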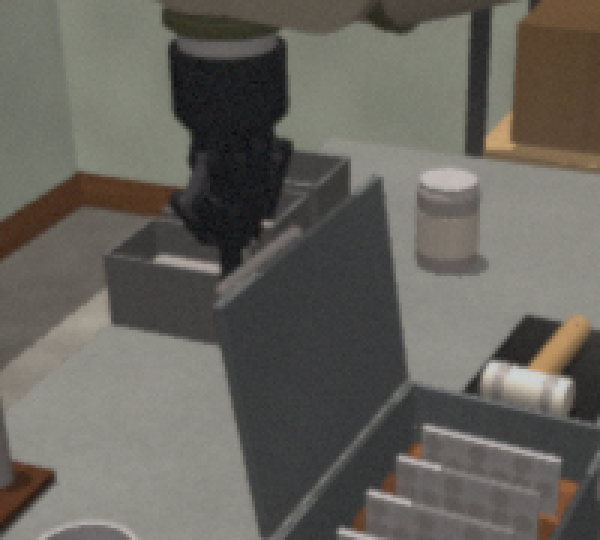

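>>> send_rows --pt "0.2 0 -0.06 0 0 0 0" --pt "0.4 0 -0.12 0 0 0 0" --pt "0.6 0 -0.16 0 0 0 0" --pt "0.8 0 -0.2 0 0 0 0" --pt "1.0 0 -0.24 0 0 0 0"

```text
time_s: 47.6
position: [0.6478, 0.0255, 0.2318]
tool_rot: [[-0.998, 0.062, 0.0], [0.062, 0.998, -0.001], [-0.0, -0.001, -1.0]]
ft_force: [0.4, 0.0, -1.1]
grip_width: 0.0001
```

>>> send_rows --pt "0.25 0 0 0 0 0 0" --pt "0.5 0 -0.1 0 0 0 0" --pt "0.5 0 -0.1 0 0 0 0"

```text
time_s: 47.98
position: [0.6232, 0.027, 0.2378]
tool_rot: [[-0.998, 0.062, 0.002], [0.062, 0.998, -0.001], [-0.002, -0.001, -1.0]]
ft_force: [-0.0, -0.7, 0.1]
grip_width: 0.0004
```

```bash
python3 - <<'E'
from h import *
im,d,s=grab("side");cv2.imwrite("pics/s31.png",im[60:240,130:330,::-1].repeat(3,0).repeat(3,1));where()
E
```

```text
t 48.02 p [0.6236 0.027  0.2374] yang 86.43383587667616 z [ 0.0017 -0.0007 -1.    ] grip 0.00012536606710349997 F [-1.0029  0.6429 -0.3952] M [ 0.0349  0.0004 -0.0462] q [ -8.4  29.2  61.   -0.   89.7 -94.8]
```

View pics/s31.png

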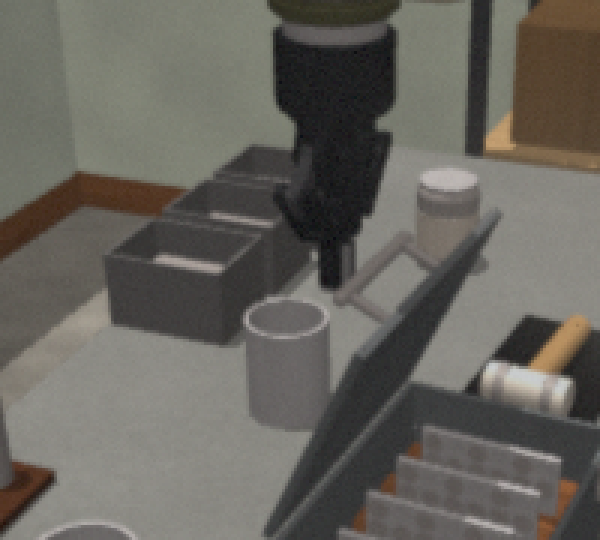

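Lid is past upright and sinking; I lift clear and wait.

>>> send_rows --pt "0 0 -0.6 0 0 0 0" --pt "0 0 -1.4 0 0 0 0" --pt "0 0 -2.0 0 0 0 0" --pt "0 0 -2.0 0 0 0 0" --pt "0 0 -2.0 0 0 0 0"

```text
time_s: 48.65
position: [0.6236, 0.027, 0.3355]
tool_rot: [[-0.998, 0.062, -0.001], [0.062, 0.998, -0.0], [0.001, -0.0, -1.0]]
ft_force: [0.4, 0.6, -0.3]
grip_width: -0.0001
```

>>> send_rows --pt "0 0 0 0 0 0 0" --pt "0 0 0 0 0 0 0" --pt "0 0 0 0 0 0 0" --pt "0 0 0 0 0 0 0" --pt "0 0 0 0 0 0 0"

```text
time_s: 49.28
position: [0.6237, 0.027, 0.3369]
tool_rot: [[-0.998, 0.062, 0.001], [0.062, 0.998, -0.001], [-0.001, -0.001, -1.0]]
ft_force: [0.2, 0.7, 0.3]
grip_width: 0.0003
```

>>> send_rows --pt "0 0 0 0 0 0 0" --pt "0 0 0 0 0 0 0" --pt "0 0 0 0 0 0 0" --pt "0 0 0 0 0 0 0" --pt "0 0 0 0 0 0 0"

```text
time_s: 49.9
position: [0.6237, 0.027, 0.3369]
tool_rot: [[-0.998, 0.062, 0.001], [0.062, 0.998, -0.001], [-0.001, -0.001, -1.0]]
ft_force: [-0.5, 0.8, 0.1]
grip_width: -0.0004
```

```bash
python3 - <<'E'
from h import *
where()
for n in ["side","top"]:
    im,d,s=grab(n);cv2.imwrite(f"pics/{n}32.png",im[:,:,::-1]);P=cloud(n,d).reshape(-1,3)
    q=P[np.all((P>[.42,-.12,.105])&(P<[.66,.17,.125]),1)]
    if len(q)>50:
        A=np.c_[q[:,:2],np.ones(len(q))];f=np.linalg.lstsq(A,q[:,2],rcond=None)[0];print(n,"lid plane",f,np.median(q[:,2]),len(q))
    q=P[np.all((P>[.4,-.45,.018])&(P<[.7,-.15,.06]),1)];print("mallet",rect(q[:,:2]),len(q))
    for l in ["mug2"]:
        for r in vision.masks_of(n,l)[:4]:
            Q=P[r['pixels'].ravel()];Q=Q[~np.isnan(Q[:,0])];print(round(r['p'],2),np.median(Q,0))
E
```

```text
t 49.9 p [0.6237 0.027  0.3369] yang 86.43070057562537 z [ 0.0012 -0.0006 -1.    ] grip -0.00039037116555348025 F [-0.4771  0.8188  0.0521] M [-0.0197 -0.0021  0.017 ] q [ -8.4  27.4  48.2  -0.  104.3 -94.8]
side lid plane [ 0.0027 -0.0029  0.1116] 0.11301702752616094 5263
mallet (array([ 0.5453, -0.3057]), array([0.167 , 0.0798]), 83.90654754638672) 482
0.64 [0.734  0.2074 0.0614]
top lid plane [0.0032 0.008  0.1129] 0.11407471847491835 1731
mallet (array([ 0.5433, -0.3078]), array([0.1639, 0.0797]), 84.9920883178711) 938
0.91 [ 0.7632 -0.1738  0.0507]
0.43 [0.7327 0.2491 0.0645]
0.24 [ 0.5413 -0.2711  0.0308]
```

View pics/side32.png

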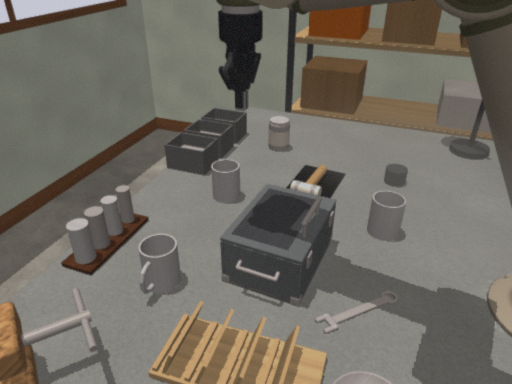

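View pics/top32.png

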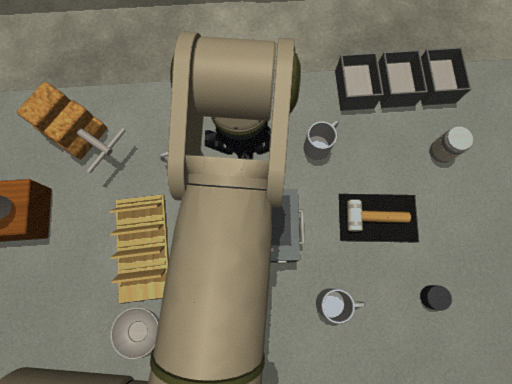

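```bash
python3 - <<'E'
from h import *
print(env.close_job());where()
E
```

```text
the job is handed in; nothing more can be done
None
the job is handed in; nothing more can be done
```

I finished the job and handed it in at about 50 s of the 210 s allowed. No verdict was reported.

- **Mallet:** I gripped it by the handle and laid it lengthwise on the mat. The last top view put it within about 4 mm of the mat's centre and within 0.2° of its long axis. It had not moved since I placed it.
- **Lid:** I opened it by the bar handle and let go. It settled on its stop at about 1.86 rad measured (nominal 1.85).
- **Plaques:** All four were present, one to each slot, and none was dropped. Before closing, the wrist camera put them within about 3 mm of centre along the slots and about 1.5 mm across them. Their top edges all read 98.6–99.2 mm. That is 2.6–3.2 mm above the nominal 96 mm, but even across all four, so I took it as camera offset. I pressed only the first one down until it touched the floor; the other three I released at the same height.
- **Lid shut:** I pulled the bar past upright with closed fingers, then lifted clear and let the lid sink. The last images show it level, with a slope of about 0.003 and the same height as at the start.
- **Mugs:** Both look untouched. The right mug reads the same as at the start. For the left mug the side view agrees to within a millimetre. One low-confidence top reading was off because the arm was covering part of it.

The top camera read about 3 mm less in x than the side and wrist cameras throughout. I averaged these readings or used the wrist camera.

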